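# Test the lamp packs and take the swollen ones out

## Robot

A 7-joint arm with a two-finger parallel gripper is mounted at the origin on the work surface. World frame = base frame: x ahead of the robot, y to its left, z up, the work surface at z = 0. Lengths are in m, angles in rad, forces in N, time in s.
With the tool pointing down it reaches from about 0.4 to 0.85 m from the base axis. Payload 10.4 kg.
Tool frame: the origin (TCP) lies at the very end of the fingers, on their centre line; the grasp point (between the pads) lies 19 mm behind it; z points along the fingers, y is the line along which they close (so a half turn about z gives the same grasp; the last joint's range is limited). The gripper opens to 87 mm and grips with 3 to 60 N. Pads are 19 mm wide; open, the fingers measure 117 mm over their backs; the gripper's body (75 mm by 190 mm) begins 51 mm behind the grasp point.
Start: joints at [-0.023, 0.332, -0.065, 1.46, 0.022, 1.35, -0.088], TCP at [0.625, 0, 0.223] pointing down, gripper open.
Joint ranges: [-2.6, 2.6], [-0.5, 2.12], [-1.47, 1.34], [0.16, 2.42], [-1.27, 4.41], [0.06, 2.06], [-2.6, 2.6]. Speed limits (rad/s): [2.22, 2.22, 2.79, 2.79, 3.14, 3.14, 3.14].

## Interface

Orientations are given as a unit quaternion [x, y, z, w].
In Python, from bench import read_state, cams, workorder gives the robot as it stands.
- The arm moves only by the shell command python3 -m crank 'ROWS' [FORCE]. ROWS is text: rows parted by semicolons, each of 5 numbers parted by spaces: the shift along the tool's x, y, z scaled (see below), then the turn about the tool's z scaled (see below), then the opening, from -1 (shut) to 1 (fully open). In form: dx dy dz yaw jaw; .... A call has 1 to 10 rows; each row shifts and turns the commanded pose from where the row before left it, along the tool's axes as they then stand; what a row does not reach is not made up. The controller multiplies each number of a shift by 200 mm and each number of a turn by 90 degrees. A row lasts 1/10 s, in which the tool goes at most 50 mm and 8.59 degrees, less where a joint would pass 70% of its speed; a pose out of reach is approached as far as the arm can. A call with a number of a shift or a turn outside -1 to 1 is refused whole. A call with a gripper value outside its range is refused whole. The fingers move at their own pace and stop on an object; FORCE is the grip in N (left out, the last holds). Time passes only in rows, so rows that do not move let the fingers close. It gives the time, the measured TCP pose, the force, the opening and the grip force at its end, in the units of the state.
- read_state(): the state, without advancing time (a new reading comes with each control period).
- cams.camera(name): name is "scene" or "side" or "wrist"; returns a dict with "img" (400x640x3 uint8, blue, green, red), "K" (3x3 intrinsics, pixels), "xyz" and "attitude" of the camera in the world; the wrist camera has in their place "mount" (4x4, takes a point from camera to tool coordinates, whose origin is the TCP and whose axes are the flange's). Camera axes: x right, y down, z forward; pixel columns grow to the right and rows downward; lengths in m; the calibration is good to about 2 mm. The wrist camera is an equidistant fisheye: a pixel r from the principal point sees the ray r / f radians off the axis. A picture is of the moment at which its call begins: read the wrist's pose just before it. There is no depth.
- workorder.close_job(): hands the job in; it is judged then, once.
The state is a dict: "time": time; "joint_positions": joint angles; "joint_vel": joint speeds; "joint_torque": joint torques, N m; "ee_pos": TCP position; "eef_rot": TCP orientation; "ft_force": force on the tool from outside, world axes, zero at the start; "torque": the same for the moment, N m; "width": finger opening in m; "grip_force": force on a finger pad.
Only numpy, scipy, OpenCV 4.12 (cv2) and the standard library are available. Lean on these libraries where they do the work, as an engineer would, in place of code of your own. Each camera call takes 0.05 s, during which the arm holds its last target. There are 200 camera calls.

## Task

These tour lamp battery packs need their load test. Put every pack whose top has swollen into the deep steel box and drop each flat-topped pack fully down into a bay of its own in the tester, swing the hold-down bar right down over them, then press the tester's spring plunger fully down to its stop and hold it there for a good two seconds. Then let the plunger up, lift the bar, and lay the tested packs flat, side by side, in the shallow wooden tray; leave the brick, hammer and tin alone.

Things in the scene. Friction and masses are not known exactly. Their poses are not given: they have to be found in the camera images.
- tester: Fixed grey pack tester, 150 mm deep (its x), 315 mm wide (its y, from y = -190 to +125 mm), flat deck 60 mm above the bench. Origin on the bench; its -x side faces the robot, z up. Three pockets (bays) in a row along y hold the packs; the bar is hinged along the rear (+x) edge; the plunger stands on the deck at the -y end.
- bay_1 (a point): Centre of the floor of bay 1: a pocket 90 mm (along the tester's x) x 52 mm (along its y), 12 mm deep, 48 mm above the bench, with a 2 mm chamfer at the mouth. Bays are 80 mm apart. A pack lies in it flat, its length along the tester's x, either way round, and stands 22 mm out of the deck. Axes as the tester's.
- bay_2 (a point): Centre of the floor of bay 2: a pocket 90 mm (along the tester's x) x 52 mm (along its y), 12 mm deep, 48 mm above the bench, with a 2 mm chamfer at the mouth. Bays are 80 mm apart. A pack lies in it flat, its length along the tester's x, either way round, and stands 22 mm out of the deck. Axes as the tester's.
- bay_3 (a point): Centre of the floor of bay 3: a pocket 90 mm (along the tester's x) x 52 mm (along its y), 12 mm deep, 48 mm above the bench, with a 2 mm chamfer at the mouth. Bays are 80 mm apart. A pack lies in it flat, its length along the tester's x, either way round, and stands 22 mm out of the deck. Axes as the tester's.
- bar (a joint): Angle (rad) of the hold-down bar: 0 = right down, level over the bays (2 mm above packs that are home; it cannot come down on a pack that stands proud); grows as it is lifted, 1.57 = upright, 1.95 = its stop, leaning back away from the robot. Stiff hinge: it stays where it is left and needs about 2 to 4 N at the hand bar. It starts raised, clear of the bays.
- bar_hinge (a point): Middle of the bar's hinge axis, which runs along the tester's y at 86 mm above the bench, at the tester's x = +75 mm. Axes as the tester's.
- bar_hand (a point): Middle of the hand bar: a round steel bar of 12 mm diameter, 236 mm long, along the tester's y, 175 mm from the hinge axis, joining two flat side arms at y = +-118 mm. When down it is at the tester's x = -100 mm, 25 mm in front of the tester, 86 mm above the bench. A flat clamp strip (18 mm wide) joins the arms 90 mm from the hinge.
- plunger (a joint): Travel (m) of the spring plunger: 0 = up, 0.016 = down on its stop. The spring takes about 4 N at the top and 12 N at the stop, and brings it up again.
- plunger_top (a point): Centre of the top of the plunger's round black head (38 mm diameter, flat middle 30 mm across), 110 mm above the bench when up; it moves straight down when pressed.
- pack_1: Sound lamp battery pack: grey plastic block 84 x 46 x 34 mm, about 0.18 kg (0.13 to 0.25), with a flat top. Origin: centre of its underside; x along its 84 mm length, y along its 46 mm width, z up out of its flat top. It works either way round end for end. It starts lying flat on the bench, on the robot's left. May be absent.
- pack_2: Sound lamp battery pack: grey plastic block 84 x 46 x 34 mm, about 0.18 kg (0.13 to 0.25), with a flat top. Origin: centre of its underside; x along its 84 mm length, y along its 46 mm width, z up out of its flat top. It works either way round end for end. It starts lying flat on the bench, on the robot's left. May be absent.
- pack_3: Sound lamp battery pack: grey plastic block 84 x 46 x 34 mm, about 0.18 kg (0.13 to 0.25), with a flat top. Origin: centre of its underside; x along its 84 mm length, y along its 46 mm width, z up out of its flat top. It works either way round end for end. It starts lying flat on the bench, on the robot's left. May be absent.
- pack_4: Swollen lamp battery pack: the same 84 x 46 x 34 mm grey block, but its top bulges up like a pillow, 12 mm above the case (46 mm high over the middle; the bulge is about 75 mm long, 40 mm wide). Its sides are straight. Same weight, origin and axes as a sound pack. Starts lying on the bench, bulge up, on the robot's left among the others. May be absent.
- pack_5: Swollen lamp battery pack: the same 84 x 46 x 34 mm grey block, but its top bulges up like a pillow, 12 mm above the case (46 mm high over the middle; the bulge is about 75 mm long, 40 mm wide). Its sides are straight. Same weight, origin and axes as a sound pack. Starts lying on the bench, bulge up, on the robot's left among the others. May be absent.
- ready_tray: Fixed shallow wooden tray, open on top, 108 mm (its x) x 233 mm (its y), 17 mm high, walls 4 mm, inner floor 4 mm above the bench. Origin: centre of its underside, z up. On the robot's right. Room for three packs side by side along y, 75 mm apart, their length along x.
- steel_box: Fixed deep steel box, open on top, 108 mm (its x) x 200 mm (its y), 60 mm high, walls 4 mm, inner floor 4 mm above the bench. Origin: centre of its underside, z up. On the robot's right beside the wooden tray, in either order. Room for two packs side by side along y, 84 mm apart, their length along x.
- brick: Tagged old brick, 215 x 102 x 65 mm, a museum piece on the far side of the bench. Origin: centre of its underside. Leave alone.
- hammer: Old lump hammer lying on the far side of the bench: handle 220 mm long, head 33 x 95 x 33 mm. Origin: on the bench near its middle. Leave alone.
- snap_tin: Miner's aluminium food tin, 90 x 150 x 45 mm, on the far side of the bench. Origin: centre of its underside. Leave alone.

How it is judged:
By the outcome, as a careful person would: the job done as asked, in the order asked, and still so for the second after the job is handed in, with the robot touching nothing.
Of pack_1, pack_2, pack_3 only 2 to 3 are there at a start; the rules pass over those that are not, and their reading is None.
Of pack_4, pack_5 only 1 to 2 are there at a start; the rules pass over those that are not, and their reading is None.
At some moment in a run one of pack_1, pack_2, pack_3, pack_4, pack_5 may be knocked a few centimetres aside while the robot is not near it.
Once in a run the grip may slacken for a moment while it holds something.
It also fails if it takes over 210 s, if anything falls off the work surface, if the arm or the gripper's body presses on something with over 40 N, if the wrist force passes 120 N, or if a joint passes its speed limit or range.

## Working session

There is one attempt and no reset: what is moved stays moved. The work goes in short steps, Python scripts to look and compute and a shell command to move; the robot and the scene stay as the last step left them, time stands still between calls to the robot, and variables do not carry over. Pictures are saved under pics/ and viewed, at most 14 in all, crops included, and the job is handed in when it is done.

```bash
ls; mkdir -p pics; python3 - <<'E'
from bench import read_state,cams
import cv2,numpy as np
print(read_state())
for n in("scene","side","wrist"):
    c=cams.camera(n); cv2.imwrite(f"pics/{n}0.png",c["img"])
    print(n,{k:np.round(v,4).tolist() for k,v in c.items() if k!="img"})
E
```

```text
pics
{'time': 0.0, 'joint_positions': array([-0.02262937,  0.3329078 , -0.06473304,  1.46094082,  0.02160772,
        1.34991622, -0.08848841]), 'joint_vel': array([ 0.00025643, -0.00130314,  0.00015305, -0.00011168,  0.00131612,
       -0.00156713, -0.00125149]), 'joint_torque': array([-1.20520472e-04, -6.23245955e+01,  2.44190963e-02, -3.89891267e+01,
       -6.13984605e-02,  3.97891912e-02,  1.87085252e-04]), 'ee_pos': array([6.24604324e-01, 2.89907874e-05, 2.21731841e-01]), 'eef_rot': array([ 7.07073050e-01,  7.07140125e-01, -5.44426267e-04, -4.98297145e-04]), 'ft_force': array([-0.33415281, -0.37868691, -0.05559494]), 'torque': array([ 0.08806933,  0.03987485, -0.04365821]), 'grip_force': 0.0, 'width': 0.08713337191223235}
scene {'K': [[446.5887, 0.0, 322.9601], [0.0, 446.5887, 204.8653], [0.0, 0.0, 1.0]], 'xyz': [1.2408, -0.0757, 1.0287], 'attitude': [0.7171, 0.6296, -0.1934, -0.2282]}
side {'K': [[422.8225, 0.0, 327.4548], [0.0, 422.8225, 191.7137], [0.0, 0.0, 1.0]], 'xyz': [0.2526, -0.6636, 0.733], 'attitude': [0.8806, -0.2053, 0.1036, -0.4144]}
wrist {'K': [[309.7069, 0.0, 321.0394], [0.0, 309.7069, 191.9955], [0.0, 0.0, 1.0]], 'mount': [[-0.0001, -0.9689, -0.2475, 0.0677], [1.0, -0.0001, 0.0001, -0.0002], [-0.0002, -0.2475, 0.9689, -0.1614], [0.0, 0.0, 0.0, 1.0]]}
```

View pics/scene0.png

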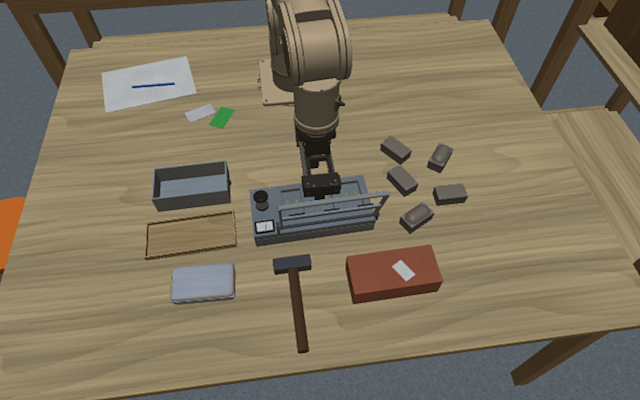

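View pics/side0.png

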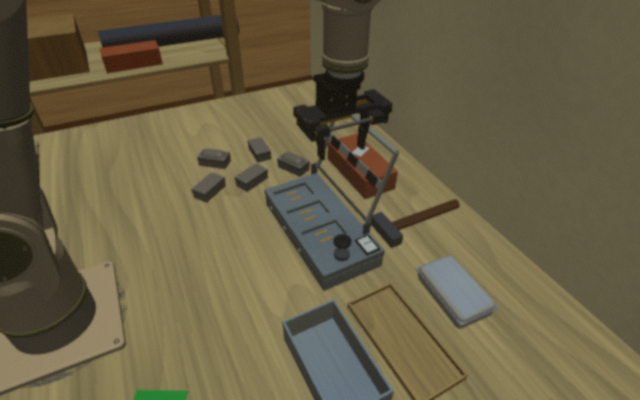

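Scene shows five packs: flat at (396,149), (402,179), (450,194); swollen at (440,157), (416,216). Box at (190,186) and tray at (191,235). The bar is raised and the plunger is at (261,196). The side view shows the same, with packs around (250,170). Next, an enlarged crop of the packs and the fixtures.

```bash
cat > h.py <<'E'
import numpy as np,cv2
from scipy.spatial.transform import Rotation as R
from bench import read_state,cams
CAL={"scene":(446.5887,322.9601,204.8653,[1.2408,-.0757,1.0287],[0.7171,0.6296,-0.1934,-0.2282]),
"side":(422.8225,327.4548,191.7137,[0.2526,-0.6636,0.733],[0.8806,-0.2053,0.1036,-0.4144])}
def ray(n,u,v):
    f,cx,cy,p,q=CAL[n]
    return np.array(p),R.from_quat(q).apply([(u-cx)/f,(v-cy)/f,1])
def onz(n,u,v,z):
    p,d=ray(n,u,v); return p+d*(z-p[2])/d[2]
def proj(n,X):
    f,cx,cy,p,q=CAL[n]; c=R.from_quat(q).inv().apply(np.array(X)-p)
    return np.c_[cx+f*c[...,0]/c[...,2],cy+f*c[...,1]/c[...,2]]
def tri(rays):
    A=np.zeros((3,3));b=np.zeros(3)
    for p,d in rays:
        d=d/np.linalg.norm(d);M=np.eye(3)-np.outer(d,d);A+=M;b+=M@p
    X=np.linalg.solve(A,b); return X,[np.linalg.norm(np.cross(X-p,d/np.linalg.norm(d)))*1e3 for p,d in rays]
MT=np.array([[-.0001,-.9689,-.2475,.0677],[1,-.0001,.0001,-.0002],[-.0002,-.2475,.9689,-.1614],[0,0,0,1]])
def wray(u,v,s):
    x,y=(u-321.0394)/309.7069,(v-191.9955)/309.7069;r=np.hypot(x,y)+1e-12
    d=np.array([x/r*np.sin(r),y/r*np.sin(r),np.cos(r)]);Q=R.from_quat(s["eef_rot"])
    return s["ee_pos"]+Q.apply(MT[:3,3]),Q.apply(MT[:3,:3]@d)
def wonz(u,v,s,z):
    p,d=wray(u,v,s); return p+d*(z-p[2])/d[2]
E
python3 - <<'E'
import cv2,numpy as np
s=cv2.imread("pics/scene0.png");d=cv2.imread("pics/side0.png")
a=cv2.resize(s[130:250,370:480],None,fx=5,fy=5,interpolation=cv2.INTER_CUBIC)
cv2.imwrite("pics/cA.png",a)
b=cv2.resize(s[150:265,140:390],None,fx=3.2,fy=3.2,interpolation=cv2.INTER_CUBIC)
cv2.imwrite("pics/cB.png",b)
c=cv2.resize(d[130:210,180:320],None,fx=5.5,fy=5.5,interpolation=cv2.INTER_CUBIC)
cv2.imwrite("pics/cC.png",c); print(a.shape,b.shape,c.shape)
E
```

```text
(600, 550, 3) (368, 800, 3) (440, 770, 3)
```

View pics/cA.png

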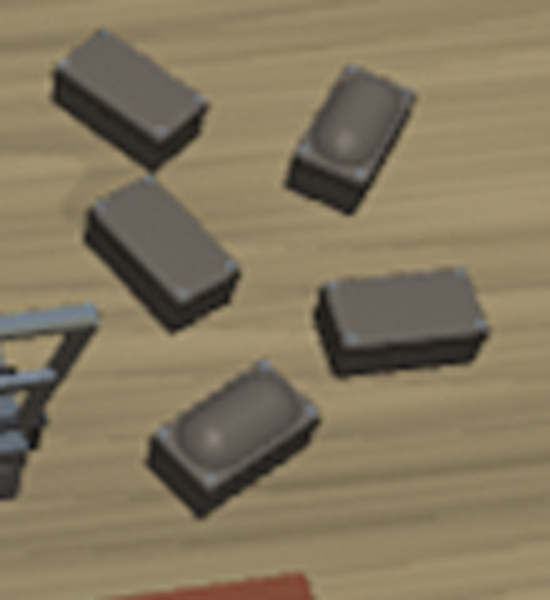

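View pics/cB.png

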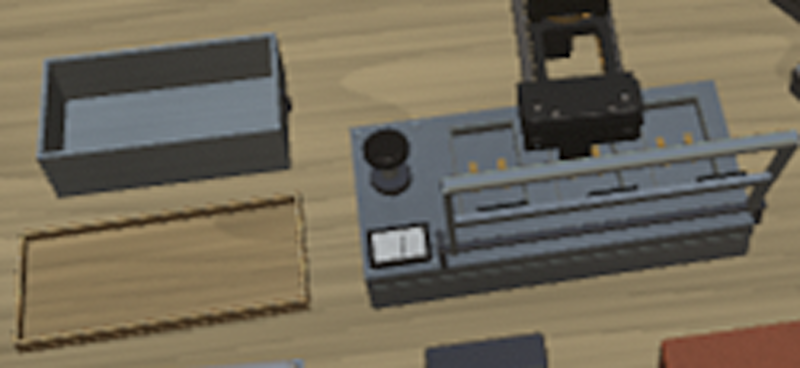

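View pics/cC.png

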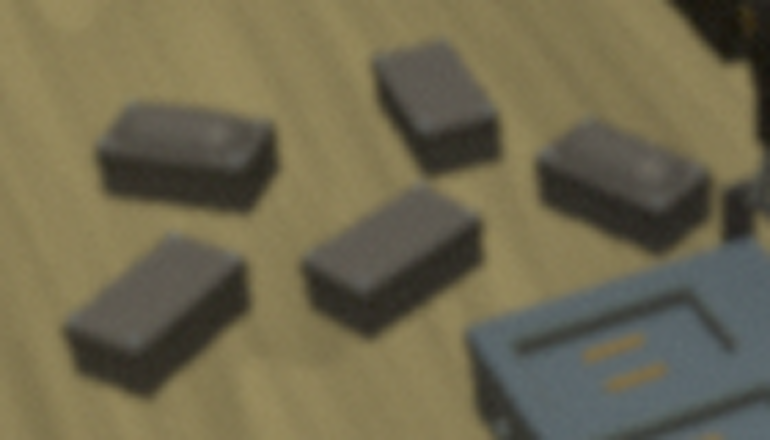

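Crops: the top corners of all five packs are readable. Flat packs have plain tops with four bright corner dots, and the swollen ones (crop A at (350,120), (235,420)) show a pillow. The deck, box and tray corners are readable too. Fitting poses now.

```bash
cat > fit.py <<'E'
from h import *
from scipy.optimize import least_squares
def fit(pts,cam,L,W,z):
    # pts: pixels of a rectangle's corners in ring order at height z -> centre, yaw of L axis
    P=np.array([onz(cam,u,v,z)[:2] for u,v in pts])
    c=P.mean(0); e=[P[1]-P[0],P[2]-P[1]]; k=int(np.linalg.norm(e[1])>np.linalg.norm(e[0])) if L>W else int(np.linalg.norm(e[0])>np.linalg.norm(e[1])*1)
    a0=np.arctan2(e[k][1],e[k][0])
    T=np.array([[1,1],[1,-1],[-1,-1],[-1,1]])*[L/2,W/2]
    def m(p):
        Q=T@np.array([[np.cos(p[2]),np.sin(p[2])],[-np.sin(p[2]),np.cos(p[2])]])+p[:2]
        D=np.linalg.norm(P[:,None]-Q[None],axis=2); return (P-Q[D.argmin(1)]).ravel()
    r=least_squares(m,[*c,a0]); return r.x[0],r.x[1],np.degrees(r.x[2])%180,np.sqrt(np.mean(r.fun**2))*1e3
E
python3 - <<'E'
from fit import *
sc=lambda l:[(370+x/5,130+y/5) for x,y in l]
fx=lambda l:[(140+x/3.2,150+y/3.2) for x,y in l]
sd=lambda l:[(180+x/5.5,130+y/5.5) for x,y in l]
S=dict(A=[(102,32),(55,67),(160,133),(207,100)],B=[(350,70),(411,97),(355,177),(295,150)],C=[(150,180),(92,208),(182,295),(238,267)],D=[(330,287),(461,271),(485,326),(347,343)],E=[(263,366),(315,411),(207,482),(155,434)])
D=dict(A=[(175,235),(247,263),(140,350),(67,328)],C=[(425,187),(480,225),(372,290),(305,262)],D=[(375,62),(440,42),(497,118),(425,135)],B=[(98,150),(130,103),(275,123),(237,168)],E=[(590,120),(708,182),(655,210),(540,155)])
for k in S:
    cs=np.mean(sc(S[k]),0);cd=np.mean(sd(D[k]),0)
    X,r=tri([ray("scene",*cs),ray("side",*cd)])
    print(k,np.round(fit(sc(S[k]),"scene",.084,.046,.034),4),np.round(fit(sd(D[k]),"side",.084,.046,.034),4),"tri",X.round(4),np.round(r,1))
for n,p,L,W,z in(("tester",[(352,130),(715,82),(745,232),(370,282)],.15,.315,.06),("box",[(42,60),(275,35),(289,152),(38,157)],.108,.2,.06),("tray",[(23,240),(298,198),(308,305),(18,348)],.108,.233,.017)):
    print(n,np.round([onz("scene",u,v,z)[:2] for u,v in fx(p)],3).tolist(),np.round(fit(fx(p),"scene",W,L,z),4))
E
```

```text
A [ 0.3735  0.2709 38.5878  2.9088] [ 0.3728  0.2611 36.445   2.2376] tri [0.372  0.271  0.0287] [2.5 2.5]
B [  0.4211   0.3944 138.7466   3.9203] [  0.4191   0.3871 141.4915   2.0191] tri [0.4196 0.3949 0.0299] [1.4 1.4]
C [ 0.491   0.2639 26.6368  3.5206] [ 0.4896  0.2518 24.1014  3.5741] tri [0.49   0.2636 0.0279] [3.1 3.1]
D [ 0.556   0.3856 90.9753  3.4131] [ 0.5522  0.3736 91.2911  2.5969] tri [0.5542 0.3862 0.0275] [2.6 2.6]
E [  0.6197   0.2718 118.6322   3.5809] [  0.6159   0.2621 114.0767   3.2778] tri [0.6184 0.2717 0.0284] [2.1 2.1]
tester [[0.504, -0.166], [0.491, 0.147], [0.646, 0.143], [0.654, -0.158]] [ 5.73500e-01 -8.30000e-03  9.17287e+01  3.82490e+00]
box [[0.394, -0.43], [0.39, -0.229], [0.52, -0.219], [0.499, -0.425]] [ 0.4507 -0.3257 89.0367  6.8746]
tray [[0.551, -0.446], [0.537, -0.218], [0.643, -0.212], [0.653, -0.44]] [ 0.5962 -0.3291 92.9989  2.2626]
```

View pics/wrist0.png

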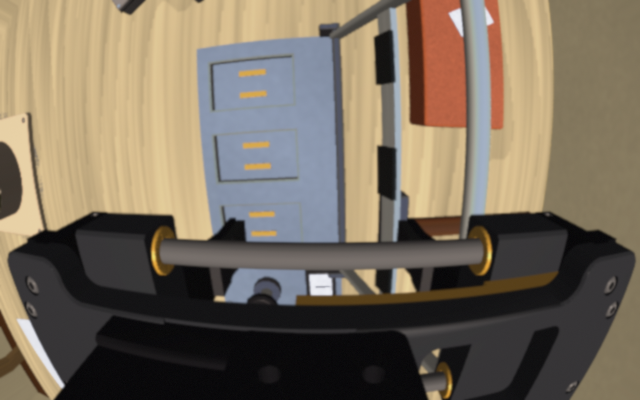

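Wrist view: bay 3 pocket corners at (212,63),(292,56),(294,104),(212,109); bay 2 at (218,136),(296,130),(298,178),(219,182). The bar is raised on the right.

```bash
python3 - <<'E'
from fit import *
s=read_state()
for n,p in(("b3",[(212,63),(292,56),(294,104),(212,109)]),("b2",[(218,136),(296,130),(298,178),(219,182)]),("deck",[(198,48),(332,38)])):
    P=np.array([wonz(u,v,s,.06)[:2] for u,v in p]);print(n,P.round(3).tolist(),P.mean(0).round(4))
# scene lips of deck corners seen from scene & side (heights), bar corner, box & plunger
sd={"deckNearLeft(-y,-x)":((140+352/3.2,150+130/3.2),(325,284)),"barEnd-y":((140+445/3.2,150+185/3.2),(395,153)),"box(+y,-x)":((140+275/3.2,150+35/3.2),(333,303)),"box(+y,-x)b":((140+42/3.2,150+60/3.2),None),"plungerTop":((140+386/3.2,150+146/3.2),(343,241)),
"tray(+y,+x)":((140+308/3.2,150+305/3.2),(391,287)),"tray(+y,-x)":((140+298/3.2,150+198/3.2),(348,308))}
for k,(a,b) in sd.items():
    if b is not None:
        X,r=tri([ray("scene",*a),ray("side",*b)]);print(k,X.round(4),np.round(r,1))
E
```

```text
b3 [[0.507, 0.128], [0.594, 0.13], [0.596, 0.079], [0.507, 0.077]] [0.5514 0.1035]
b2 [[0.513, 0.048], [0.598, 0.052], [0.6, 0.001], [0.511, -0.003]] [0.5556 0.0241]
deck [[0.491, 0.147], [0.636, 0.149]] [0.5631 0.148 ]
deckNearLeft(-y,-x) [ 0.4962 -0.1723  0.0434] [6.6 6.6]
barEnd-y [ 0.7005 -0.0891  0.2493] [0.2 0.2]
box(+y,-x) [ 0.4577 -0.2418  0.1113] [28.1 28.1]
plungerTop [ 0.5583 -0.1371  0.1042] [2.2 2.2]
tray(+y,+x) [ 0.6362 -0.2164  0.0019] [2.7 2.7]
tray(+y,-x) [ 0.5282 -0.2223  0.0013] [2.4 2.4]
```

```bash
python3 -m crank '0.2 -0.12 -0.04 0 1;0.2 -0.12 -0.04 0 1;0.2 -0.12 -0.04 0 1;0.2 -0.12 -0.04 0 1;0.2 -0.12 -0.04 0 1;0 0 0 0 1;0 0 0 0 1' 25; python3 - <<'E'
from h import *
s=read_state();c=cams.camera("wrist");np.save("s1.npy",dict(s),allow_pickle=True)
cv2.imwrite("pics/w1.png",c["img"]); print(s["ee_pos"],s["eef_rot"])
E
```

```text
time: 0.85
ee_pos: [0.5046, 0.2009, 0.2627]
eef_rot: [0.706, 0.708, 0.0, 0.0]
ft_force: [0.6, -0.4, 0.1]
width: 0.0868
grip_force: 0.0
[0.50455065 0.20092496 0.26271365] [7.06212005e-01 7.08000383e-01 1.61914229e-04 1.88361743e-04]
```

View pics/w1.png

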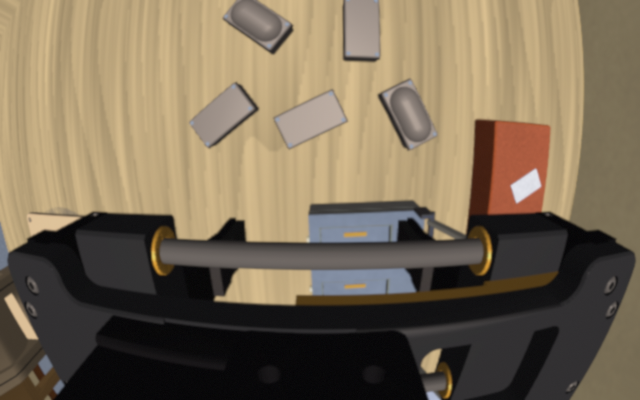

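The wrist view shows the same layout: E swollen at (408,114), C flat at (311,119), A flat at (222,114), with B and D at the top.

```bash
python3 - <<'E'
from fit import *
import fit as F
s=np.load("s1.npy",allow_pickle=True).item()
F.onz=lambda cam,u,v,z: wonz(u,v,s,z)
W=dict(A=[(190,123),(236,84),(251,102),(207,147)],C=[(274,120),(333,90),(347,121),(290,148)],E=[(379,94),(410,80),(437,137),(414,149)])
SC=dict(A=(131,83),C=(165.5,237.5),E=(235,423.25))
for k in W:
    c=np.mean(W[k],0);X,r=tri([ray("scene",370+SC[k][0]/5,130+SC[k][1]/5),wray(*c,s)])
    print(k,np.round(F.fit(W[k],"w",.084,.046,.034),4),X.round(4),np.round(r,1))
E
```

```text
A [ 0.3741  0.2724 38.6378  4.0501] [0.3749 0.2717 0.0344] [0.9 0.9]
C [ 0.4916  0.2623 26.3396  1.8864] [0.4922 0.2628 0.0355] [0.8 0.8]
E [  0.6193   0.2709 120.9048   2.7473] [0.6189 0.2715 0.0325] [0.5 0.5]
```

```bash
python3 -m crank '0.117 0.191 0 0 1;0.117 0.191 0 0 1;0.117 0.191 0 0 1;0 0 0.22 -0.08 1;0 0 0.22 -0.08 1;0 0 0.22 -0.08 1;0 0 0.22 -0.08 1;0 0 0 0 1;0 0 0 0 1'; python3 - <<'E'
from h import *
s=read_state();c=cams.camera("wrist");cv2.imwrite("pics/w2.png",c["img"][0:400]); print(R.from_quat(s["eef_rot"]).as_matrix().round(3))
E
```

```text
time: 1.8
ee_pos: [0.6202, 0.2688, 0.0868]
eef_rot: [0.511, 0.859, -0.001, -0.0]
ft_force: [0.6, 0.5, -0.1]
width: 0.087
grip_force: 0.0
[[-0.477  0.879 -0.001]
 [ 0.879  0.477 -0.001]
 [-0.    -0.001 -1.   ]]
```

```bash
python3 -m crank '0.012 0 0.118 0 1;0 0 0.118 0 1;0 0 0.118 0 1;0 0 0 0 1;0 0 0 0 -1;0 0 0 0 -1;0 0 0 0 -1;0 0 0 0 -1;0 0 0 0 -1;0 0 0 0 -1' 30;python3 -m crank '0 0 -0.2 0 -1;0 0 -0.2 0 -1;0 0 -0.2 0 -1;0 0 -0.2 0 -1;0 0 -0.1 0 -1;0 0 0 0 -1'
```

```text
time: 2.85
ee_pos: [0.6186, 0.2724, 0.016]
eef_rot: [0.509, 0.861, 0.0, 0.0]
ft_force: [3.5, 2.1, -0.6]
width: 0.0468
grip_force: 0.9
time: 3.45
ee_pos: [0.6197, 0.2731, 0.1994]
eef_rot: [0.509, 0.861, 0.002, 0.002]
ft_force: [0.0, -0.2, -1.8]
width: 0.0458
grip_force: 30.0
```

```bash
python3 -m crank '0 0 -0.05 -0.0854 -1;0 0 -0.05 -0.0854 -1;0 0 -0.05 -0.0854 -1;0 0 -0.05 -0.0854 -1;0 0 0 -0.0854 -1;0 0 0 -0.0854 -1;0 0 0 -0.0854 -1;0.15 0 0 -0.0854 -1;0.2 0 0 0 -1;0.2 0 0 0 -1';python3 -m crank '0 -0.22 0 0 -1;0 -0.22 0 0 -1;0 -0.22 0 0 -1;0 -0.22 0 0 -1;0 -0.22 0 0 -1;0 -0.22 0 0 -1;0 -0.22 0 0 -1;0 -0.22 0 0 -1;0 -0.22 0 0 -1;0 -0.22 0 0 -1';python3 -m crank '0 -0.22 0 0 -1;0 -0.22 0 0 -1;0 -0.22 0 0 -1;0 -0.2 0 0 -1;0 0 0 0 -1;0 0 0 0 -1';python3 - <<'E'
from h import *
s=read_state();c=cams.camera("wrist");np.save("s3.npy",dict(s),allow_pickle=True)
cv2.imwrite("pics/w3.png",c["img"]); print(R.from_quat(s["eef_rot"]).as_matrix().round(3),s["joint_positions"])
E
```

```text
time: 4.45
ee_pos: [0.5068, 0.2754, 0.2333]
eef_rot: [-0.002, 1.0, -0.0, -0.002]
ft_force: [-0.2, 1.2, -1.3]
width: 0.0458
grip_force: 30.0
time: 5.45
ee_pos: [0.5099, -0.1659, 0.2341]
eef_rot: [-0.002, 1.0, 0.0, -0.001]
ft_force: [0.2, -0.5, -0.8]
width: 0.0461
grip_force: 30.0
time: 6.05
ee_pos: [0.5108, -0.3367, 0.2335]
eef_rot: [-0.002, 1.0, 0.001, -0.001]
ft_force: [0.2, 1.4, -2.3]
width: 0.0459
grip_force: 30.0
[[-1.    -0.003 -0.003]
 [-0.003  1.     0.002]
 [ 0.003  0.002 -1.   ]] [ 0.56589698  0.30091019 -0.07232367  1.47768054  0.02161827  1.36694908
  2.06620784]
```

View pics/w3.png

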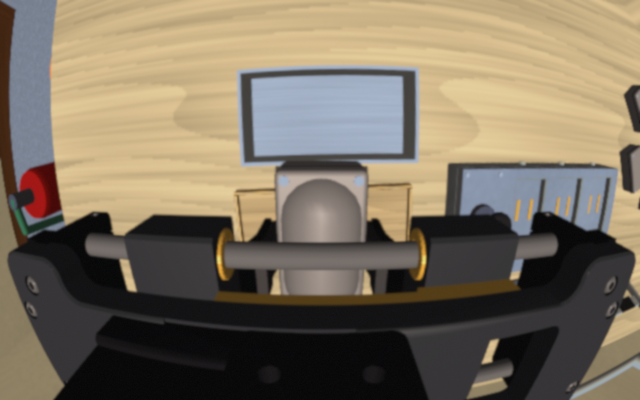

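Box rim at (238,71),(418,67),(418,162),(242,165); tray near corners at (235,191),(411,184); swollen pack E is in hand.

```bash
python3 - <<'E'
from fit import *
import fit as F
s=np.load("s3.npy",allow_pickle=True).item()
F.onz=lambda cam,u,v,z: wonz(u,v,s,z)
b=[(238,71),(418,67),(418,162),(242,165)]
print(np.round([wonz(*p,s,.06) for p in b],3).tolist(),np.round(F.fit(b,"w",.2,.108,.06),4))
print(np.round([wonz(*p,s,.017) for p in[(235,191),(411,184)]],3).tolist())
d=[(449,164),(616,168)];print(np.round([wonz(*p,s,.06) for p in d],3).tolist())
E
```

```text
[[0.392, -0.428, 0.06], [0.386, -0.23, 0.06], [0.493, -0.227, 0.06], [0.497, -0.425, 0.06]] [ 0.4421 -0.3274 91.5425  1.1211]
[[0.538, -0.447, 0.017], [0.528, -0.221, 0.017]]
[[0.494, -0.188, 0.06], [0.487, 0.138, 0.06]]
```

```bash
python3 -m crank '0.17 -0.082 0 -0.008 -1;0.17 -0.083 0 -0.008 -1;0 0 0.2 0 -1;0 0 0.2 0 -1;0 0 0.2 0 -1;0 0 0 0 -1;0 0 0 0 -1';
```

```text
time: 6.8
ee_pos: [0.4446, -0.3689, 0.1163]
eef_rot: [-0.016, 1.0, 0.0, -0.0]
ft_force: [0.5, 0.4, -1.8]
width: 0.0458
grip_force: 30.0
```

```bash
python3 -m crank '0.008 -0.003 0.15 0 -1;0 0 0.15 0 -1;0 0 0.15 0 -1;0 0 0.02 0 -1;0 0 0 0 -1;0 0 0 0 0.35;0 0 0 0 0.35;0 0 0 0 0.35;0 0 0 0 0.35'; python3 -m crank '0 0 -0.2 0 0.35;0 0 -0.2 0 0.35;0 0 -0.2 0 0.35;0 0 -0.2 0 0.35;0 0 -0.2 0 0.35;0 0 0 0 1'
```

```text
time: 7.7
ee_pos: [0.443, -0.371, 0.0226]
eef_rot: [-0.015, 1.0, -0.0, 0.001]
ft_force: [-1.2, -0.5, 0.7]
width: 0.0579
grip_force: 0.0
time: 8.3
ee_pos: [0.4447, -0.3722, 0.2283]
eef_rot: [-0.015, 1.0, -0.003, 0.004]
ft_force: [0.9, -0.8, -0.6]
width: 0.062
grip_force: 0.0
```

```bash
python3 -m crank '0 0.225 0 0 1;0 0.225 0 0 1;0 0.225 0 0 1;0 0.225 0 0 1;0 0.225 0 0 1;0 0.225 0 0 1;0 0.225 0 0 1;0 0.225 0 0 1;0 0.225 0 0 1;0 0.225 0 0 1'; python3 -m crank '0 0.225 0 0 1;0 0.225 0 0 1;0 0.225 0 0 1;0 0.225 0 0 1;0 0.2 0 0.077 1;0 0 0 0.077 1;0 0 0 0.077 1;0 0 0 0.077 1;0 0 0 0.077 1;0 0 0 0.077 1'; python3 -m crank '0 0 0 0 1;0 0 0 0 1';python3 - <<'E'
from h import *
s=read_state();c=cams.camera("wrist");np.save("s4.npy",dict(s),allow_pickle=True)
cv2.imwrite("pics/w4.png",c["img"]); cv2.imwrite("pics/sc4.png",cams.camera("scene")["img"][130:250,370:480])
E
```

```text
time: 9.3
ee_pos: [0.4285, 0.0809, 0.2219]
eef_rot: [-0.015, 1.0, -0.0, 0.0]
ft_force: [1.1, 0.0, 1.1]
width: 0.087
grip_force: 0.0
time: 10.3
ee_pos: [0.4223, 0.299, 0.2216]
eef_rot: [0.343, 0.939, -0.0, 0.0]
ft_force: [-1.4, -0.6, -0.4]
width: 0.0873
grip_force: 0.0
time: 10.5
ee_pos: [0.4223, 0.299, 0.2217]
eef_rot: [0.339, 0.941, -0.0, 0.0]
ft_force: [-1.1, -0.2, -0.9]
width: 0.0871
grip_force: 0.0
```

View pics/w4.png

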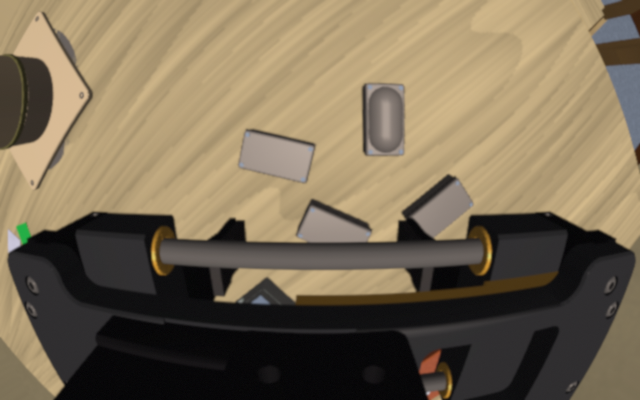

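B (swollen) is at (384,120), with the top's corners at (364,84),(404,83),(404,155),(364,155). A (flat) has corners (245,131),(315,146),(306,182),(239,166). No pack has been knocked so far.

```bash
cat >> h.py <<'E'
def goal(x,y,yaw,s=None):
    "tool-frame shift (m->units of 200mm) to world x,y and turn (units of 90deg) so tool x lies along yaw (mod 180)"
    s=s or read_state();M=R.from_quat(s["eef_rot"]).as_matrix();d=M.T@np.array([x-s["ee_pos"][0],y-s["ee_pos"][1],0])
    a=np.degrees(np.arctan2(M[1,0],M[0,0]));t=-((yaw-a+90)%180-90)
    print("shift mm",(d[:2]*1e3).round(1),"units",(d[:2]/.2).round(3),"turn deg",round(t,1),"units",round(t/90,3),"z",s["ee_pos"][2].round(4),"yaw",a.round(1))
E
python3 - <<'E'
from fit import *
import fit as F
s=np.load("s4.npy",allow_pickle=True).item()
F.onz=lambda cam,u,v,z: wonz(u,v,s,z)
for b in([(364,84),(404,83),(404,155),(364,155)],[(245,131),(315,146),(306,182),(239,166)]):
    r=F.fit(b,"w",.084,.046,.034);print(np.round(r,4))
    goal(r[0],r[1],r[2])
E
```

```text
[  0.4191   0.3948 141.7851   0.9265]
shift mm [63.6 71.6] units [0.318 0.358] turn deg -1.5 units -0.016 z 0.2217 yaw 140.3
[ 0.3732  0.2723 36.9606  1.6074]
shift mm [ 20.7 -52. ] units [ 0.104 -0.26 ] turn deg -76.7 units -0.852 z 0.2217 yaw 140.3
```

```bash
python3 -m crank '0.159 0.179 0 -0.016 1;0.159 0.179 0 0 1;0 0 0.2 0 1;0 0 0.2 0 1;0 0 0.2 0 1;0 0 0.2 0 1;0 0 0 0 1;0 0 0 0 1' && python3 -c "
from h import *;goal(.4191,.3948,141.8)"
```

```text
time: 11.4
ee_pos: [0.4182, 0.3949, 0.0625]
eef_rot: [0.328, 0.945, -0.0, -0.0]
ft_force: [0.3, 0.4, 0.7]
width: 0.0869
grip_force: 0.0
shift mm [-0.8  0.4] units [-0.004  0.002] turn deg -0.1 units -0.002 z 0.0625 yaw 141.7
```

```bash
python3 -m crank '0 0 0.116 0 1;0 0 0.116 0 1;0 0 0 0 1;0 0 0 0 -1;0 0 0 0 -1;0 0 0 0 -1;0 0 0 0 -1;0 0 0 0 -1;0 0 0 0 -1' 30;python3 -m crank '0 0 -0.2 0 -1;0 0 -0.2 0 -1;0 0 -0.2 0 -1;0 0 -0.2 0 -1;0 0 -0.2 -0.074 -1;0 0 0 -0.074 -1;0 0 0 -0.074 -1;0 0 0 -0.074 -1;0 0 0 -0.074 -1;0 0 0 -0.074 -1'; python3 -m crank '0 -0.22 0 0 -1;0 -0.22 0 0 -1;0 -0.22 0 0 -1;0 -0.22 0 0 -1;0 -0.22 0 0 -1;0 -0.22 0 0 -1;0 -0.22 0 0 -1;0 -0.22 0 0 -1;0 -0.22 0 0 -1;0 -0.22 0 0 -1';python3 -m crank '0 -0.22 0 0 -1;0 -0.22 0 0 -1;0 -0.22 0 0 -1;0 -0.22 0 0 -1;0 -0.22 0 0 -1;0 0 0 0 -1;0 0 0 0 -1'; python3 -c "
from h import *;goal(.441,-.2855,181.6)"
```

```text
time: 12.3
ee_pos: [0.4185, 0.3949, 0.0156]
eef_rot: [0.329, 0.944, 0.0, 0.0]
ft_force: [1.2, 1.2, 0.1]
width: 0.0471
grip_force: 0.7
time: 13.3
ee_pos: [0.4179, 0.3945, 0.2149]
eef_rot: [-0.016, 1.0, -0.0, -0.0]
ft_force: [-0.2, -0.2, -2.5]
width: 0.0457
grip_force: 30.0
time: 14.3
ee_pos: [0.4295, -0.0468, 0.2153]
eef_rot: [-0.014, 1.0, -0.0, -0.0]
ft_force: [1.4, 0.3, -2.5]
width: 0.0458
grip_force: 30.0
time: 15.0
ee_pos: [0.4356, -0.2654, 0.2146]
eef_rot: [-0.013, 1.0, 0.001, -0.001]
ft_force: [0.2, -0.0, -3.4]
width: 0.0457
grip_force: 30.0
shift mm [ -4.9 -20.2] units [-0.025 -0.101] turn deg -0.2 units -0.002 z 0.2146 yaw -178.6
```

```bash
python3 -m crank '-0.025 -0.101 0.15 0 -1;0 0 0.2 0 -1;0 0 0.2 0 -1;0 0 0 0 -1;0 0 0 0 -1'; python3 -c "
from h import *;goal(.441,-.2855,181.6)"
```

```text
time: 15.5
ee_pos: [0.442, -0.284, 0.1062]
eef_rot: [-0.014, 1.0, 0.0, -0.0]
ft_force: [1.2, -0.5, -1.3]
width: 0.0458
grip_force: 30.0
shift mm [ 1.  -1.5] units [ 0.005 -0.008] turn deg 0.0 units 0.0 z 0.1062 yaw -178.4
```

```bash
python3 -m crank '0 -0.008 0.14 0 -1;0 0 0.14 0 -1;0 0 0.14 0 -1;0 0 0 0 -1;0 0 0 0 0.35;0 0 0 0 0.35;0 0 0 0 0.35;0 0 0 0 0.35'; python3 -m crank '0 0 -0.2 0 0.35;0 0 -0.2 0 0.35;0 0 -0.2 0 0.35;0 0 -0.2 0 0.35;0 0 -0.2 0 0.35;-0.06 0.2 0 0 1;-0.06 0.2 0 0 1;-0.06 0.2 0 0 1;-0.06 0.2 0 0 1;-0.06 0.2 0 0 1';python3 -m crank '-0.06 0.2 0 0 1;0 0.22 0 0 1;0 0.22 0 0 1;0 0.22 0 0 1;0 0.22 0 0 1;0 0.22 0 0 1;0 0.22 0 0 1;0 0 0 0 1;0 0 0 0 1';python3 - <<'E'
from h import *
s=read_state();c=cams.camera("wrist");np.save("s5.npy",dict(s),allow_pickle=True)
w=c["img"][:240,250:570]; sc=cams.camera("scene")["img"][130:250,140:480]
a=cv2.resize(w,None,fx=1.7,fy=1.7);b=cv2.resize(sc,None,fx=1.6,fy=1.6)
im=np.zeros((600,560,3),np.uint8);im[:408,:544]=a;im[408:600,:544]=b;cv2.imwrite("pics/w5.png",im)
E
```

```text
time: 16.3
ee_pos: [0.4423, -0.287, 0.0226]
eef_rot: [-0.013, 1.0, -0.001, 0.001]
ft_force: [-0.0, 0.0, 0.0]
width: 0.0583
grip_force: 0.0
time: 17.3
ee_pos: [0.4964, -0.0835, 0.2221]
eef_rot: [-0.013, 1.0, -0.0, 0.0]
ft_force: [0.4, -0.1, -0.7]
width: 0.0855
grip_force: 0.0
time: 18.2
ee_pos: [0.4996, 0.2201, 0.2216]
eef_rot: [-0.015, 1.0, 0.0, 0.0]
ft_force: [0.8, -0.4, 0.4]
width: 0.0872
grip_force: 0.0
```

View pics/w5.png

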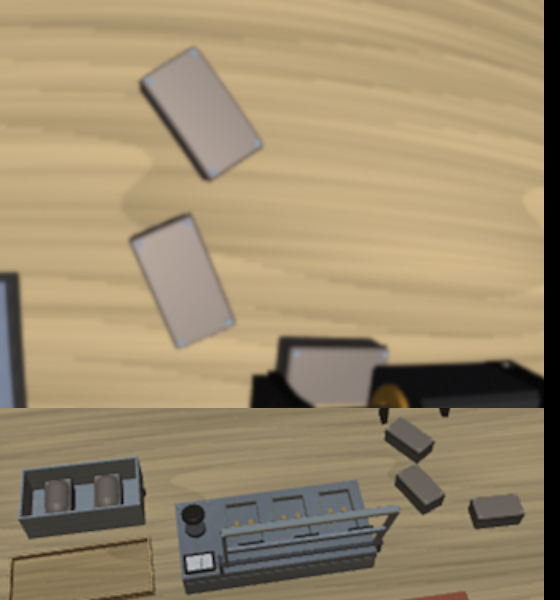

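Both swollen packs stand in the box. C's corners in the crop are (132,241),(191,220),(235,323),(181,347); A's are (143,83),(195,48),(262,147),(212,179).

```bash
python3 - <<'E'
from fit import *
import fit as F
s=np.load("s5.npy",allow_pickle=True).item()
F.onz=lambda cam,u,v,z: wonz(u,v,s,z)
for b in([(132,241),(191,220),(235,323),(181,347)],[(143,83),(195,48),(262,147),(212,179)]):
    r=F.fit([(250+x/1.7,y/1.7) for x,y in b],"w",.084,.046,.034);print(np.round(r,4)); goal(*r[:3])
E
```

```text
[ 0.4901  0.2634 26.1474  2.4887]
shift mm [ 9.  45.8] units [0.045 0.229] turn deg -24.7 units -0.274 z 0.2215 yaw -178.5
[ 0.3748  0.2709 36.727   2.1369]
shift mm [124.1  56.2] units [0.621 0.281] turn deg -35.3 units -0.392 z 0.2215 yaw -178.5
```

```bash
python3 -m crank '0.02 0.113 0 0 1;0.02 0.113 0 0 1;0 0 0.2 -0.0685 1;0 0 0.2 -0.0685 1;0 0 0.2 -0.0685 1;0 0 0.2 -0.0685 1;0 0 0 0 1;0 0 0 0 1'; python3 -c "
from h import *;goal(.491,.263,26.3)"
```

```text
time: 19.1
ee_pos: [0.4913, 0.2631, 0.0622]
eef_rot: [-0.224, 0.975, -0.0, -0.0]
ft_force: [-0.6, 0.7, 0.8]
width: 0.0871
grip_force: 0.0
shift mm [0.3 0. ] units [0.002 0.   ] turn deg -0.4 units -0.004 z 0.0622 yaw -154.1
```

```bash
python3 -m crank '0 0 0.115 0 1;0 0 0.116 0 1;0 0 0 0 1;0 0 0 0 -1;0 0 0 0 -1;0 0 0 0 -1;0 0 0 0 -1;0 0 0 0 -1;0 0 0 0 -1' 30;python3 -m crank '0 0 -0.2 0 -1;0 0 -0.2 0 -1;0 0 -0.2 0 -1;0 0 -0.2 0 -1;0 0 -0.2 0.065 -1;0 0 0 0.065 -1;0 0 0 0.065 -1;0 0 0 0.065 -1;-0.14 -0.16 0 0 -1;-0.14 -0.16 0 0 -1'; python3 -m crank '-0.14 -0.16 0 0 -1;0 0 0 0 -1;0 0 0 0 -1';python3 - <<'E'
from h import *
s=read_state();c=cams.camera("wrist");np.save("s6.npy",dict(s),allow_pickle=True)
cv2.imwrite("pics/w6f.png",c["img"]); sc=cams.camera("scene")["img"];cv2.imwrite("pics/sc6.png",sc)
a=cv2.resize(c["img"][100:300,20:330],None,fx=2.5,fy=2.5,interpolation=cv2.INTER_CUBIC)
cv2.imwrite("pics/w6.png",a)
E
```

```text
time: 20.0
ee_pos: [0.4909, 0.264, 0.0153]
eef_rot: [-0.227, 0.974, -0.0, 0.0]
ft_force: [1.2, -1.1, 0.8]
width: 0.0465
grip_force: 0.5
time: 21.0
ee_pos: [0.5499, 0.2031, 0.2153]
eef_rot: [-0.026, 1.0, -0.0, 0.0]
ft_force: [0.7, -0.1, -0.8]
width: 0.0458
grip_force: 30.0
time: 21.3
ee_pos: [0.5795, 0.1714, 0.2144]
eef_rot: [-0.023, 1.0, 0.0, -0.001]
ft_force: [-0.8, 0.8, -0.9]
width: 0.0457
grip_force: 30.0
```

View pics/w6.png

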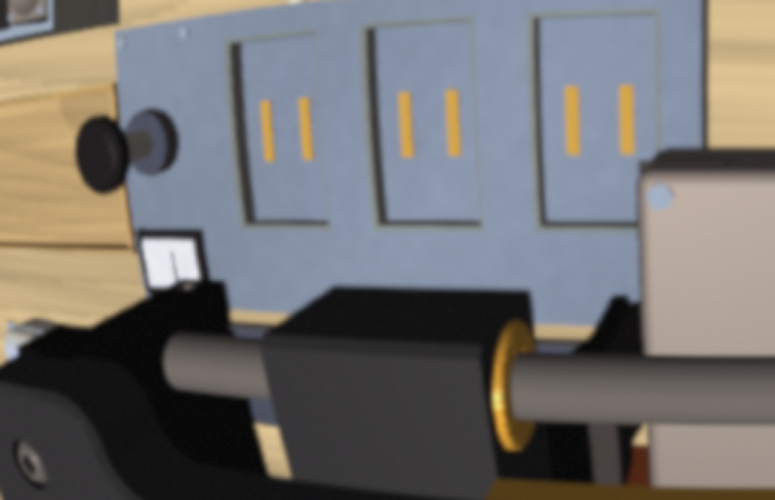

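Wrist crop: three pockets with mouth corners bay 1 (231,42),(316,33),(330,224),(245,226), bay 2 (364,27),(473,18),(481,226),(378,227), bay 3 left edge (532,15)-(540,227) and right (658,12). Plunger head at (102,154).

```bash
python3 - <<'E'
from h import *
s=np.load("s6.npy",allow_pickle=True).item()
f=lambda x,y,z=.06:wonz(20+x/2.5,100+y/2.5,s,z)[:2]
for n,l in(("b1",[(231,42),(316,33),(330,224),(245,226)]),("b2",[(364,27),(473,18),(481,226),(378,227)]),("b3",[(532,15),(658,12),(540,227)])):
    P=np.array([f(*p) for p in l]);print(n,P.round(4).tolist(),P.mean(0).round(4) if len(P)==4 else P[1:].mean(0).round(4))
print("deck",f(118,32).round(4),f(705,0).round(4),"plunger",f(102,154,.11).round(4))
# floor contacts, z=.048 (gold pads)
for n,l in(("b1",[(266,130),(306,128)]),("b2",[(405,124),(453,123)]),("b3",[(572,120),(627,119)])):
    print(n,np.mean([f(*p,.048) for p in l],0).round(4))
E
```

```text
b1 [[0.5117, -0.0804], [0.51, -0.029], [0.5986, -0.0256], [0.602, -0.0782]] [ 0.5556 -0.0533]
b2 [[0.5083, -0.0031], [0.5058, 0.05], [0.596, 0.0528], [0.5989, 0.0009]] [0.5523 0.0251]
b3 [[0.5049, 0.0764], [0.5031, 0.1293], [0.5952, 0.0802]] [0.5492 0.1048]
deck [ 0.5013 -0.164 ] [0.4977 0.1482] plunger [ 0.5577 -0.1278]
b1 [ 0.5555 -0.056 ]
b2 [0.5527 0.0239]
b3 [0.5494 0.1039]
```

```bash
python3 - <<'E'
from h import *
s=np.load("s6.npy",allow_pickle=True).item()
M=R.from_quat(s["eef_rot"]).as_matrix()
for y in(165,172,178):
    X=wonz(20+645/2.5,100+y/2.5,s,.2331);print((M.T@(X-s["ee_pos"])).round(4))
cv2.imwrite("pics/c6.png",np.vstack([cv2.resize(cv2.imread("pics/w6f.png")[150:240,260:400],None,fx=4,fy=4),cv2.resize(cv2.imread("pics/sc6.png")[170:230,250:390],None,fx=4,fy=4,interpolation=cv2.INTER_CUBIC)]))
E
```

```text
[ 0.0438 -0.0204 -0.0186]
[ 0.0425 -0.0204 -0.0186]
[ 0.0413 -0.0205 -0.0186]
```

View pics/c6.png

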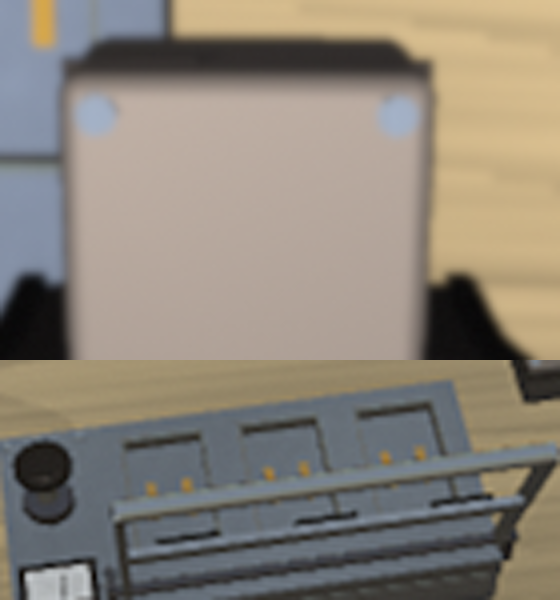

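```bash
python3 - <<'E'
from h import *
for n,l in(("b1",[(127,438),(200,429)]),("b2",[(242,424),(318,415)]),("b3",[(358,407),(432,399)])):
    P=np.array([onz("scene",250+x/4,170+(y-360)/4,.06) for x,y in l]);print(n,P.round(4)[:,:2].tolist(),P.mean(0).round(4))
for n,l in(("b1",[(151,490),(187,486)]),("b2",[(269,473),(304,469)]),("b3",[(386,459),(420,454)])):
    print(n,np.mean([onz("scene",250+x/4,170+(y-360)/4,.048) for x,y in l],0).round(4))
print("plunger",onz("scene",250+43/4,170+(464-360)/4,.11))
E
```

```text
b1 [[0.5105, -0.0807], [0.509, -0.031]] [ 0.5098 -0.0559  0.06  ]
b2 [[0.5084, -0.0022], [0.5072, 0.0501]] [0.5078 0.0239 0.06  ]
b3 [[0.5038, 0.0783], [0.5033, 0.1299]] [0.5035 0.1041 0.06  ]
b1 [ 0.5467 -0.0562  0.048 ]
b2 [0.5427 0.0239 0.048 ]
b3 [0.5406 0.1041 0.048 ]
plunger [ 0.56202536 -0.13490449  0.11      ]
```

```bash
python3 -c "
from h import *;goal(.556,-.0558,182.2)"
```

```text
shift mm [  34.1 -227.8] units [ 0.171 -1.139] turn deg 0.7 units 0.008 z 0.215 yaw -177.1
```

```bash
python3 -m crank '0.029 -0.19 0 0.008 -1;0.029 -0.19 0 0 -1;0.029 -0.19 0 0 -1;0.029 -0.19 0 0 -1;0.029 -0.19 0 0 -1;0.027 -0.189 0 0 -1;0 0 0.2 0 -1;0 0 0.2 0 -1;0 0 0 0 -1;0 0 0 0 -1'; python3 -c "
from h import *;goal(.556,-.0558,182.2)"
```

```text
time: 22.4
ee_pos: [0.5537, -0.0554, 0.136]
eef_rot: [-0.019, 1.0, 0.0, -0.0]
ft_force: [0.6, -0.5, -0.7]
width: 0.0455
grip_force: 30.0
shift mm [-2.3 -0.5] units [-0.011 -0.003] turn deg 0.0 units 0.0 z 0.136 yaw -177.8
```

```bash
python3 -m crank '-0.013 -0.002 0.15 0 -1;0 0 0.1 0 -1;0 0 0 0 -1;0 0 0 0 -1;0 0 0.03 0 -1;0 0 0.03 0 -1;0 0 0.03 0 -1;0 0 0 0 -1;0 0 0 0 -1'; python3 -c "
from h import *;goal(.556,-.0558,182.2)"
```

```text
time: 23.3
ee_pos: [0.5563, -0.057, 0.0671]
eef_rot: [-0.018, 1.0, 0.0, -0.0]
ft_force: [-0.7, 0.7, -1.7]
width: 0.0457
grip_force: 30.0
shift mm [0.3 1.2] units [0.002 0.006] turn deg -0.1 units -0.001 z 0.0671 yaw -177.9
```

```bash
python3 -m crank '0 0.004 0.018 0 -1;0 0 0 0 -1;0 0 0 0 -1'; python3 -m crank '0 0 0 0 0.3;0 0 0 0 0.3;0 0 0 0 0.3;0 0 0 0 0.3;0 0 -0.2 0 0.3;0 0 -0.2 0 0.3;0 0 -0.2 0 0.3;0 0 0 0 1'; python3 -c "
from h import *;goal(.44,.22,180)"
```

```text
time: 23.6
ee_pos: [0.5568, -0.0561, 0.0638]
eef_rot: [-0.018, 1.0, -0.0, 0.0]
ft_force: [0.6, 0.2, -0.2]
width: 0.0458
grip_force: 30.0
time: 24.4
ee_pos: [0.5592, -0.056, 0.1894]
eef_rot: [-0.018, 1.0, -0.001, 0.004]
ft_force: [-0.1, 0.4, -0.5]
width: 0.0594
grip_force: 0.0
shift mm [109.1 280.2] units [0.545 1.401] turn deg 2.1 units 0.023 z 0.1894 yaw -177.9
```

```bash
cat > chk.py <<'E'
from h import *
a=cv2.imread("pics/scene0.png").astype(int);b=cams.camera("scene")["img"].astype(int);cv2.imwrite("pics/last.png",b)
for n,(x,y) in dict(A=(396,151),D=(450,195)).items():
    print(n,np.abs(a-b)[y-18:y+18,x-22:x+22].mean().round(2))
E
python3 chk.py; python3 -m crank '0 0 -0.1 0 1;0.06 0.2 0 0 1;0.06 0.2 0 0 1;0.06 0.2 0 0 1;0.06 0.2 0 0 1;0.06 0.2 0 0 1;0.06 0.2 0 0 1;0.06 0.2 0 0 1;0 0 0 0 1;0 0 0 0 1'; python3 chk.py;python3 -c "
from h import *;goal(.3741,.272,37.5)"
```

```text
A 1.25
D 1.27
time: 25.45
ee_pos: [0.4615, 0.221, 0.2026]
eef_rot: [-0.019, 1.0, -0.0, -0.001]
ft_force: [0.7, -0.5, -0.7]
width: 0.087
grip_force: 0.0
A 1.89
D 1.51
shift mm [86.  55.3] units [0.43  0.277] turn deg -35.4 units -0.393 z 0.2027 yaw -177.9[ WARN:0@1.861] global loadsave.cpp:1063 imwrite_ Unsupported depth image for selected encoder is fallbacked to CV_8U.
[ WARN:0@1.744] global loadsave.cpp:1063 imwrite_ Unsupported depth image for selected encoder is fallbacked to CV_8U.
```

Neither A nor D has moved.

```bash
python3 -m crank '0.215 0.138 0 0 1;0.215 0.139 0 0 1;0 0 0.2 -0.0786 1;0 0 0.2 -0.0786 1;0 0 0.2 -0.0786 1;0 0 0 -0.0786 1;0 0 0 -0.0786 1;0 0 0 0 1;0 0 0 0 1'; python3 -c "
from h import *;goal(.3741,.272,37.5)"
```

```text
time: 26.4
ee_pos: [0.3768, 0.2707, 0.0834]
eef_rot: [-0.318, 0.948, -0.0, -0.0]
ft_force: [-0.7, -0.2, -0.4]
width: 0.0871
grip_force: 0.0
shift mm [1.4 2.7] units [0.007 0.013] turn deg -0.4 units -0.004 z 0.0834 yaw -142.9
```

```bash
python3 -m crank '0.007 0.013 0.112 -0.004 1;0 0 0.112 0 1;0 0 0.113 0 1;0 0 0 0 1;0 0 0 0 -1;0 0 0 0 -1;0 0 0 0 -1;0 0 0 0 -1;0 0 0 0 -1;0 0 0 0 -1' 30;python3 -m crank '0 0 -0.2 0 -1;0 0 -0.2 0 -1;0 0 -0.2 0 -1;0 0 -0.2 0 -1;0 0 -0.2 0.0785 -1;0 0 0 0.0785 -1;0 0 0 0.0785 -1;0 0 0 0.0785 -1;0 0 0 0.0785 -1;0 0 0 0 -1'; python3 -c "
from h import *;goal(.5532,.0243,182.2)"
```

```text
time: 27.4
ee_pos: [0.3738, 0.2728, 0.0164]
eef_rot: [-0.324, 0.946, -0.0, 0.0]
ft_force: [1.5, -1.8, 0.9]
width: 0.0467
grip_force: 0.9
time: 28.4
ee_pos: [0.3733, 0.2727, 0.2159]
eef_rot: [-0.021, 1.0, -0.0, -0.0]
ft_force: [-0.2, -0.3, -2.7]
width: 0.0456
grip_force: 29.9
shift mm [-169.4 -255.7] units [-0.847 -1.278] turn deg 0.2 units 0.002 z 0.2159 yaw -177.6
```

```bash
python3 -m crank '-0.106 -0.16 0 0 -1;-0.106 -0.16 0 0 -1;-0.106 -0.16 0 0 -1;-0.106 -0.16 0 0 -1;-0.106 -0.16 0 0 -1;-0.106 -0.16 0 0 -1;-0.106 -0.16 0 0 -1;-0.105 -0.158 0 0 -1;0 0 0 0 -1;0 0 0 0 -1';python3 -m crank '0 0 0.2 0 -1;0 0 0.2 0 -1;0 0 0 0 -1;0 0 0 0 -1'; python3 -c "
from h import *
goal(.5532,.0243,182.2)
s=read_state();c=cams.camera('wrist')['img']
# dark->light edge rows of pack's near end, columns across pack: expected at tool x .042
M=R.from_quat(s['eef_rot']).as_matrix()
g=cv2.cvtColor(c,cv2.COLOR_BGR2GRAY).astype(int)
for u in(300,320,340):
    col=g[140:200,u];v=140+np.argmax(np.diff(col))+.5
    print(u,v,(M.T@(wonz(u,v,s,s['ee_pos'][2]+.0176)-s['ee_pos'])).round(4))
"
```

```text
time: 29.4
ee_pos: [0.5538, 0.0244, 0.2155]
eef_rot: [-0.023, 1.0, 0.0, -0.001]
ft_force: [-0.4, 0.2, -2.5]
width: 0.0459
grip_force: 29.9
time: 29.8
ee_pos: [0.5536, 0.0259, 0.137]
eef_rot: [-0.023, 1.0, 0.0, -0.0]
ft_force: [-0.4, -0.2, -1.7]
width: 0.0461
grip_force: 29.9
shift mm [ 0.5 -1.6] units [ 0.002 -0.008] turn deg 0.4 units 0.005 z 0.137 yaw -177.4
300 165.5 [ 0.0438 -0.0101 -0.0176]
320 165.5 [ 0.0438 -0.0007 -0.0176]
340 165.5 [ 0.0438  0.0087 -0.0176]
```

```bash
python3 -m crank '-0.004 -0.008 0.15 0.005 -1;0 0 0.1 0 -1;0 0 0 0 -1;0 0 0 0 -1;0 0 0.03 0 -1;0 0 0.03 0 -1;0 0 0.03 0 -1;0 0 0.015 0 -1;0 0 0 0 -1;0 0 0 0 -1'; python3 -c "
from h import *;goal(.554,.0243,182.2)"
```

```text
time: 30.85
ee_pos: [0.5548, 0.0233, 0.0651]
eef_rot: [-0.018, 1.0, 0.0, 0.0]
ft_force: [0.2, 0.1, -1.5]
width: 0.046
grip_force: 29.9
shift mm [0.8 1. ] units [0.004 0.005] turn deg -0.2 units -0.002 z 0.0651 yaw -178.0
```

```bash
python3 -m crank '0.003 0.003 0.006 0 -1;0 0 0 0 -1;0 0 0 0 0.3;0 0 0 0 0.3;0 0 0 0 0.3;0 0 0 0 0.3;0 0 -0.2 0 0.3;0 0 -0.2 0 0.3;0 0 -0.2 0 0.3;0 0 -0.2 0 1'; python3 -m crank '0 0.2 0 0 1;0 0.2 0 0 1;0 0.2 0 0 1;0 0.2 0 0 1;0 0.2 0 0 1;0 0.2 0 0 1;0 0.2 0 0 1;0 0 0 0 1;0 0 0 0.091 1;0 0 0 0.091 1'; python3 -m crank '0 0 0 0.091 1;0 0 0 0.091 1;0 0 0 0.091 1;0 0 0 0.091 1;0 0 0 0.091 1;0 0 0 0.091 1;0 0 0 0.091 1;0 0 0 0.091 1;0 0 0 0 1;0 0 0 0 1'; python3 chk.py 2>/dev/null; python3 - <<'E'
from h import *
goal(.556,.386,91)
s=read_state();c=cams.camera("wrist")["img"];np.save("s7.npy",dict(s),allow_pickle=True);cv2.imwrite("pics/w7.png",c)
# segment pack top near expected spot: grey (low saturation), not wood
hsv=cv2.cvtColor(c,cv2.COLOR_BGR2HSV)
m=((hsv[...,1]<50)&(hsv[...,2]>90)).astype(np.uint8);m[205:]=0
n,l,st,ce=cv2.connectedComponentsWithStats(m)
for i in range(1,n):
    if st[i,4]>400:
        r=cv2.minAreaRect(np.argwhere(l==i)[:,::-1].astype(np.float32));b=cv2.boxPoints(r)
        print(st[i],wonz(*ce[i],s,.034).round(4),[wonz(*p,s,.034)[:2].round(4).tolist() for p in b])
E
```

```text
time: 31.85
ee_pos: [0.5539, 0.024, 0.2256]
eef_rot: [-0.018, 1.0, 0.0, 0.0]
ft_force: [1.0, -0.0, 0.8]
width: 0.059
grip_force: 0.0
time: 32.85
ee_pos: [0.5441, 0.3038, 0.2236]
eef_rot: [0.127, 0.992, -0.0, -0.0]
ft_force: [-0.3, 0.3, -0.5]
width: 0.0874
grip_force: 0.0
time: 33.85
ee_pos: [0.5441, 0.3036, 0.2239]
eef_rot: [0.64, 0.768, -0.0, 0.0]
ft_force: [0.4, -0.2, -0.4]
width: 0.0865
grip_force: 0.0
A 18.55
D 1.47
shift mm [78.9 26.5] units [0.395 0.132] turn deg 9.4 units 0.104 z 0.2239 yaw 100.4
[ 319   68   51   76 2754] [0.555 0.385 0.034] [[0.5328, 0.3444], [0.5333, 0.4258], [0.5773, 0.4262], [0.5773, 0.3441]]
```

```bash
python3 -m crank '0 0 0 0.055 1;0 0 0 0.055 1;0.2 0.03 0 0 1;0.2 0.03 0 0 1;0 0 0.2 0 1;0 0 0.2 0 1;0 0 0.2 0 1;0 0 0 0 1;0 0 0 0 1'; python3 -c "
from h import *;goal(.5555,.3853,90.4)"
```

```text
time: 34.85
ee_pos: [0.5559, 0.3837, 0.1047]
eef_rot: [0.705, 0.709, -0.0, -0.0]
ft_force: [0.3, 0.4, 1.5]
width: 0.0874
grip_force: 0.0
shift mm [ 1.6 -0.4] units [ 0.008 -0.002] turn deg -0.1 units -0.001 z 0.1047 yaw 90.3
```

```bash
python3 -m crank '0.008 -0.002 0.15 0 1;0 0 0.15 0 1;0 0 0.143 0 1;0 0 0 0 1;0 0 0 0 -1;0 0 0 0 -1;0 0 0 0 -1;0 0 0 0 -1;0 0 0 0 -1;0 0 0 0 -1' 30;python3 -m crank '0 0 -0.2 0 -1;0 0 -0.2 0 -1;0 0 -0.2 0 -1;0 0 -0.2 0 -1;0 0 -0.2 -0.085 -1;0 0 0 -0.085 -1;0 0 0 -0.085 -1;0 0 0 -0.085 -1;0 0 0 -0.085 -1;0 0 0 -0.085 -1';python3 -m crank '0 0 0 -0.085 -1;0 0 0 -0.085 -1;0 0 0 -0.085 -1;0 0 0 -0.085 -1;0 0 0 -0.085 -1;0 0 0 -0.085 -1;0 0 0 0 -1'; python3 -c "
from h import *;goal(.550,.104,182.2)"
```

```text
time: 35.85
ee_pos: [0.5555, 0.3854, 0.0156]
eef_rot: [0.706, 0.709, 0.0, 0.0]
ft_force: [0.5, 0.1, -0.5]
width: 0.0469
grip_force: 0.0
time: 36.85
ee_pos: [0.5552, 0.3851, 0.2149]
eef_rot: [0.371, 0.929, -0.0, -0.0]
ft_force: [-0.6, -0.3, -2.9]
width: 0.0461
grip_force: 30.0
time: 37.55
ee_pos: [0.5553, 0.385, 0.2148]
eef_rot: [-0.019, 1.0, -0.0, -0.0]
ft_force: [0.3, -0.6, -2.7]
width: 0.0459
grip_force: 30.0
shift mm [  15.9 -280.6] units [ 0.079 -1.403] turn deg -0.0 units -0.0 z 0.2148 yaw -177.8
```

```bash
python3 -m crank '0.01 -0.2 0 0 -1;0.01 -0.2 0 0 -1;0.01 -0.2 0 0 -1;0.01 -0.2 0 0 -1;0.01 -0.2 0 0 -1;0.01 -0.2 0 0 -1;0.01 -0.2 0 0 -1;0 0 0.2 0 -1;0 0 0.2 0 -1;0 0 0 0 -1';python3 -m crank '0 0 0 0 -1;0 0 0 0 -1'; python3 -c "
from h import *
goal(.550,.104,182.2)
s=read_state();c=cams.camera('wrist')['img']
M=R.from_quat(s['eef_rot']).as_matrix()
g=cv2.cvtColor(c,cv2.COLOR_BGR2GRAY).astype(int)
for u in(300,320,340):
    col=g[140:200,u];v=140+np.argmax(np.diff(col))+.5
    print(u,v,(M.T@(wonz(u,v,s,s['ee_pos'][2]+.0184)-s['ee_pos'])).round(4))
"
```

```text
time: 38.55
ee_pos: [0.5482, 0.1036, 0.1307]
eef_rot: [-0.016, 1.0, -0.001, -0.004]
ft_force: [-1.6, -0.3, -2.3]
width: 0.0462
grip_force: 30.0
time: 38.75
ee_pos: [0.5526, 0.1059, 0.1377]
eef_rot: [-0.018, 1.0, 0.0, 0.001]
ft_force: [0.1, 0.5, -1.9]
width: 0.0456
grip_force: 30.0
shift mm [ 2.7 -1.8] units [ 0.013 -0.009] turn deg -0.2 units -0.002 z 0.1377 yaw -178.0
300 169.5 [ 0.0421 -0.0101 -0.0185]
320 169.5 [ 0.0421 -0.0007 -0.0185]
340 169.5 [ 0.0421  0.0087 -0.0185]
```

```bash
python3 -m crank '0.016 -0.009 0.15 0 -1;0 0 0.1 0 -1;0 0 0 0 -1;0 0 0 0 -1;0 0 0.03 0 -1;0 0 0.03 0 -1;0 0 0.03 0 -1;0 0 0.03 0 -1;0 0 0 0 -1;0 0 0 0 -1'; python3 -c "
from h import *;goal(.5495,.104,182.2)"
```

```text
time: 39.8
ee_pos: [0.5492, 0.1032, 0.0624]
eef_rot: [-0.018, 1.0, -0.0, 0.001]
ft_force: [-0.7, -0.9, 8.7]
width: 0.0456
grip_force: 30.0
shift mm [-0.3  0.8] units [-0.002  0.004] turn deg -0.2 units -0.002 z 0.0624 yaw -178.0
```

```bash
python3 -m crank '0 0 -0.01 0 -1;0 0 0 0 0.3;0 0 0 0 0.3;0 0 0 0 0.3;0 0 0 0 0.3;0 0 -0.2 0 0.3;0 0 -0.2 0 0.3;0 0 -0.2 0 0.3;0 0 -0.2 0 0.3;0 0 0 0 0.3'; python3 - <<'E'
from h import *
O=np.array([.574,.024]);a=np.radians(2.2);ex=np.array([np.cos(a),np.sin(a)]);ey=np.array([-ex[1],ex[0]])
def hand(ph,y): p=O+ex*(.075-.175*np.cos(ph))+ey*y; return np.array([*p,.086+.175*np.sin(ph)])
ph=np.arange(1.3,2.0,.05)
for y,px in((-.118,(278.75,207.5)),(.118,(388,193.5))):
    P=proj("scene",np.array([hand(p,y) for p in ph]));e=np.linalg.norm(P-px,axis=1);i=e.argmin();print(y,ph[i],e[i],hand(ph[i],y),P[i]-px)
s=dict(ee_pos=np.array([.6246,0,.2217]),eef_rot=np.array([.70707,.70714,-.00054,-.0005]))
for u,v in((478,60),(476,120)):
    p,d=wray(u,v,s); best=min(((np.linalg.norm(np.cross(hand(q,y)-p,d/np.linalg.norm(d))),q,y) for q in np.arange(1.2,2.1,.02) for y in np.arange(-.118,.118,.004)));print(best,hand(*best[1:]))
E
```

```text
time: 40.8
ee_pos: [0.5506, 0.1042, 0.2289]
eef_rot: [-0.018, 1.0, 0.0, 0.004]
ft_force: [1.0, 0.7, -0.4]
width: 0.0565
grip_force: 0.0
-0.118 1.8500000000000005 0.6561316884110676 [ 0.70166723 -0.08918256  0.25422316] [ 0.2168525  -0.61926068]
0.118 1.8500000000000005 1.3706235016262434 [0.6926077  0.14664349 0.25422316] [-0.17936564 -1.35883654]
(np.float64(0.001672083970069062), np.float64(1.8400000000000005), np.float64(0.06600000000000017)) [0.69292049 0.09461715 0.25469702]
(np.float64(0.0015427106820482981), np.float64(1.8400000000000005), np.float64(0.038000000000000145)) [0.69399535 0.06663779 0.25469702]
```

```bash
python3 -m crank '0 0 -0.2 0.0835 1;0 0 -0.2 0.0835 1;0 0 -0.1 0.0835 1;0 0 0 0.0835 1;0 0 0 0.0835 1;0 0 0 0.0835 1;0 0 0 0.0835 1;0 0 0 0.0835 1;0 0 0 0.0835 1;0 0 0 0.0835 1'; python3 -m crank '0 0 0 0.0835 1;0 0 0 0.0835 1;0 0 0 0 1;0 0 0 0 1'; python3 -c "
from h import *;goal(.6964,.0287,92.2)"
```

```text
time: 41.8
ee_pos: [0.5482, 0.1031, 0.3226]
eef_rot: [0.598, 0.802, -0.0, -0.0]
ft_force: [-0.1, -0.1, 0.2]
width: 0.0871
grip_force: 0.0
time: 42.2
ee_pos: [0.5482, 0.1031, 0.3229]
eef_rot: [0.694, 0.72, -0.0, -0.0]
ft_force: [0.2, -0.5, -0.2]
width: 0.0872
grip_force: 0.0
shift mm [-79.8 145.4] units [-0.399  0.727] turn deg -0.1 units -0.001 z 0.3229 yaw 92.1
```

```bash
python3 -m crank '-0.1 0.182 0 0 1;-0.1 0.182 0 0 1;-0.1 0.182 0 0 1;-0.1 0.182 0 0 1;0 0 0 0 1;0 0 0 0 1;0 0 0.14 0 1;0 0 0.14 0 1;0 0 0.15 0 1;0 0 0 0 1';python3 -m crank '0 0 0 0 1;0 0 0 0 1'; python3 -c "
from h import *;goal(.6964,.0287,92.2)"
```

```text
time: 43.2
ee_pos: [0.6939, 0.0283, 0.2339]
eef_rot: [0.694, 0.72, -0.002, -0.002]
ft_force: [0.7, -1.0, -1.0]
width: 0.087
grip_force: 0.0
time: 43.4
ee_pos: [0.6969, 0.0285, 0.2401]
eef_rot: [0.695, 0.719, 0.001, 0.001]
ft_force: [0.3, 0.3, 0.3]
width: 0.0869
grip_force: 0.0
shift mm [ 0.3 -0.5] units [ 0.001 -0.003] turn deg -0.3 units -0.003 z 0.2401 yaw 91.9
```

```bash
python3 -m crank '0 0 0.022 0 1;0 0 0 0 -1;0 0 0 0 -1;0 0 0 0 -1;0 0 0 0 -1;0 0 0 0 -1;0 0 0 0 -1;0 0 0 0 -1;0 0 0 0 -1;0 0 0 0 -1' 8; python3 - <<'E'
import numpy as np
# arc plan: tool y (=+x tester) and tool z (down) shifts in units per step from phi0
ph=np.r_[1.845,np.arange(1.75,-.01,-.0875)]
x=-.175*np.cos(ph);z=.175*np.sin(ph)
for a,b,c in zip(ph[1:],np.diff(x)/.2,-np.diff(z)/.2):print(round(a,3),round(b,3),round(c,3))
E
```

```text
time: 44.4
ee_pos: [0.6964, 0.0279, 0.233]
eef_rot: [0.696, 0.719, 0.0, 0.0]
ft_force: [-1.4, 0.3, -0.5]
width: 0.0227
grip_force: 0.0
1.75 -0.081 -0.019
1.662 -0.076 -0.01
1.575 -0.076 -0.004
1.488 -0.076 0.003
1.4 -0.076 0.01
1.313 -0.075 0.016
1.225 -0.073 0.023
1.138 -0.071 0.029
1.05 -0.068 0.035
0.963 -0.065 0.041
0.875 -0.061 0.046
0.788 -0.057 0.052
0.7 -0.052 0.056
0.613 -0.047 0.061
0.525 -0.041 0.064
0.438 -0.035 0.068
0.35 -0.029 0.071
0.263 -0.023 0.073
0.175 -0.017 0.075
0.088 -0.01 0.076
0.0 -0.003 0.076
```

```bash
python3 -m crank '0 0 0 0 -1;0 0 0 0 -1;0 0 0 0 -1' 10; python3 -m crank '0 -0.081 -0.019 0 -1;0 -0.076 -0.01 0 -1;0 -0.076 -0.004 0 -1;0 0 0 0 -1'
```

```text
time: 44.7
ee_pos: [0.6968, 0.0279, 0.2333]
eef_rot: [0.696, 0.718, 0.0, 0.0]
ft_force: [2.8, 0.5, 0.8]
width: 0.0118
grip_force: 10.0
time: 45.1
ee_pos: [0.6489, 0.0262, 0.2405]
eef_rot: [0.696, 0.718, -0.0, 0.0]
ft_force: [-0.7, -0.8, 5.0]
width: 0.0115
grip_force: 10.1
```

```bash
python3 -m crank '0 -0.076 0.003 0 -1;0 -0.076 0.01 0 -1;0 -0.075 0.016 0 -1;0 -0.073 0.023 0 -1;0 -0.071 0.029 0 -1;0 -0.068 0.035 0 -1;0 -0.065 0.041 0 -1;0 -0.061 0.046 0 -1;0 -0.057 0.052 0 -1;0 0 0 0 -1'; python3 -m crank '0 -0.052 0.056 0 -1;0 -0.047 0.061 0 -1;0 -0.041 0.064 0 -1;0 -0.035 0.068 0 -1;0 -0.029 0.071 0 -1;0 0 0 0 -1;0 0 0 0 -1'
```

```text
time: 46.1
ee_pos: [0.5231, 0.0217, 0.1876]
eef_rot: [0.696, 0.718, -0.002, -0.001]
ft_force: [-9.6, -2.1, 6.0]
width: 0.0109
grip_force: 9.6
time: 46.8
ee_pos: [0.4807, 0.0203, 0.1225]
eef_rot: [0.695, 0.719, -0.004, -0.003]
ft_force: [-15.7, -3.3, 2.3]
width: 0.0099
grip_force: 9.8
```

```bash
python3 -m crank '0 -0.04 0.06 0 -1;0 -0.02 0.06 0 -1;0 -0.02 0.06 0 -1;0 -0.01 0.05 0 -1;0 0 0 0 -1;0 0 0 0 -1'
```

```text
time: 47.4
ee_pos: [0.4692, 0.0201, 0.0787]
eef_rot: [0.696, 0.718, 0.002, 0.001]
ft_force: [11.3, -2.8, -5.4]
width: 0.0101
grip_force: 10.2
```

```bash
python3 -m crank '0 0.01 0.03 0 -1;0 0 0.03 0 -1;0 0 0 0 -1;0 0 0 0 -1';python3 -m crank '0 0 0.02 0 -1;0 0 0 0 -1;0 0 0 0 -1'
```

```text
time: 47.8
ee_pos: [0.4682, 0.0201, 0.0659]
eef_rot: [0.696, 0.718, -0.001, -0.0]
ft_force: [-0.1, -4.6, -1.7]
width: 0.0103
grip_force: 10.1
time: 48.1
ee_pos: [0.468, 0.0201, 0.0622]
eef_rot: [0.696, 0.718, -0.001, -0.0]
ft_force: [-2.3, -4.5, -3.7]
width: 0.0098
grip_force: 10.1
```

```bash
python3 -m crank '0 0 0 0 0.2;0 0 0 0 0.2;0 0 0 0 0.2;0 0 0 0 0.2;0 0 -0.12 0 0.2;0 0 -0.12 0 0.2;0 0 -0.12 0 0.2;0 0 0 0 -1;0 0 0 0 -1;0 0 0 0 -1';python3 -m crank '0 0 0 0 -1;0 0 0 0 -1;0 0 0 0 -1;0 0 0 0 -1' 20; python3 - <<'E'
from h import *
b=cams.camera("scene")["img"];cv2.imwrite("pics/s8.png",b)
d=cams.camera("side")["img"];cv2.imwrite("pics/d8.png",d)
a=cv2.resize(b[150:260,230:400],None,fx=4.4,fy=4.4,interpolation=cv2.INTER_CUBIC)[:480]
cv2.imwrite("pics/c8.png",a[:, :760]); print(a.shape)
E
```

```text
time: 49.1
ee_pos: [0.4683, 0.0205, 0.1338]
eef_rot: [0.695, 0.719, -0.0, -0.0]
ft_force: [0.2, -1.2, 1.6]
width: 0.0357
grip_force: 0.0
time: 49.5
ee_pos: [0.4687, 0.0205, 0.1344]
eef_rot: [0.696, 0.719, -0.0, -0.0]
ft_force: [0.8, 0.3, -0.1]
width: 0.0049
grip_force: 0.0
(480, 748, 3)
```

View pics/c8.png

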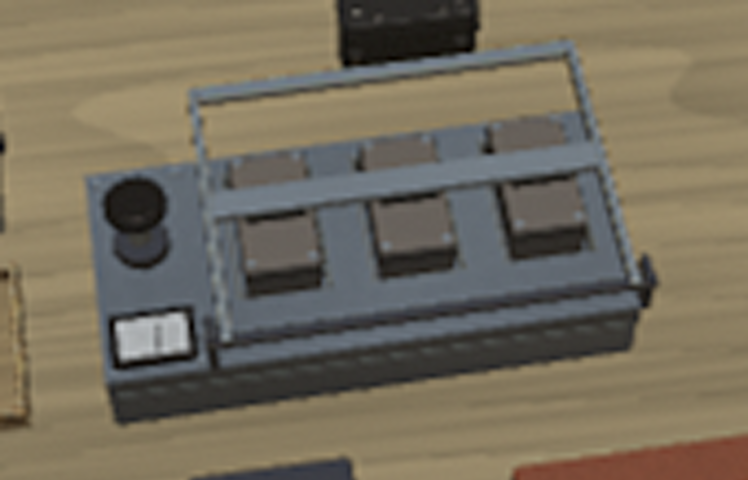

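The picture shows the bar down across three seated packs: hand bar from (195,97) to (568,45), plunger at (135,205). Now to check its angle and press it from above.

```bash
python3 - <<'E'
from h import *
O=np.array([.573,.024]);a=np.radians(2.2);ex=np.array([np.cos(a),np.sin(a)]);ey=np.array([-ex[1],ex[0]])
def hand(ph,y): p=O+ex*(.075-.175*np.cos(ph))+ey*y; return np.array([*p,.086+.175*np.sin(ph)])
for y,px in((-.118,(274.3,172.)),(.118,(359.1,160.2))):
    for p in(0,.03,.06,.1,.15): print(y,p,(proj("scene",hand(p,y)[None])[0]-px).round(1))
E
python3 -m crank '0 0.01 0.1 0 -1;0 0 0.06 0 -1;0 0 0 0 -1;0 0 0 0 -1';python3 -m crank '0 0 0.03 0 -1;0 0 0.03 0 -1;0 0 0 0 -1;0 0 0 0 -1'
```

```text
-0.118 0 [-0.5  2.7]
-0.118 0.03 [-0.6  1.5]
-0.118 0.06 [-0.8  0.3]
-0.118 0.1 [-1.  -1.2]
-0.118 0.15 [-1.2 -3. ]
0.118 0 [0.3 3.5]
0.118 0.03 [0.4 2.3]
0.118 0.06 [0.6 1.1]
0.118 0.1 [ 0.8 -0.4]
0.118 0.15 [ 1.2 -2.2]
time: 50.0
ee_pos: [0.4706, 0.0206, 0.1026]
eef_rot: [0.695, 0.719, -0.0, -0.0]
ft_force: [0.0, -1.2, 1.0]
width: 0.0001
grip_force: 0.0
time: 50.4
ee_pos: [0.4715, 0.0206, 0.092]
eef_rot: [0.696, 0.718, 0.0, 0.001]
ft_force: [-5.1, -0.6, 17.2]
width: 0.0002
grip_force: 8.9
```

```bash
python3 -m crank '0 0 -0.15 0 -1;0 0 -0.15 0 -1;-0.196 0.104 0 0 -1;-0.196 0.104 0 0 -1;-0.196 0.104 0 0 -1;-0.196 0.104 0 0 -1;0 0 0 0 -1;0 0 0 0 -1'; python3 -c "
from h import *
print(onz('scene',230+135/4.4,150+205/4.4,.11))
goal(.560,-.1335,92.2)"
```

```text
time: 51.2
ee_pos: [0.559, -0.1342, 0.1498]
eef_rot: [0.696, 0.718, 0.0, -0.001]
ft_force: [-0.6, 0.6, 0.3]
width: 0.0007
grip_force: 0.0
[ 0.56385482 -0.13517498  0.11      ]
shift mm [0.6 1. ] units [0.003 0.005] turn deg -0.4 units -0.005 z 0.1498 yaw 91.8
```

```bash
python3 -m crank '0 0.01 0.1 0 -1;0 0 0.08 0 -1;0 0 0 0 -1;0 0 0.04 0 -1;0 0 0.03 0 -1;0 0 0 0 -1;0 0 0 0 -1'; python3 -m crank '0 0 0.02 0 -1;0 0 0 0 -1;0 0 0 0 -1'
```

```text
time: 51.9
ee_pos: [0.5615, -0.1324, 0.1018]
eef_rot: [0.695, 0.719, 0.001, 0.0]
ft_force: [-3.8, 3.2, 6.7]
width: 0.0007
grip_force: 3.9
time: 52.2
ee_pos: [0.5616, -0.1324, 0.0981]
eef_rot: [0.695, 0.719, 0.001, 0.001]
ft_force: [-5.1, 1.9, 9.6]
width: 0.0004
grip_force: 4.8
```

```bash
python3 -m crank '0 0 0.02 0 -1;0 0 0.015 0 -1;0 0 0 0 -1;0 0 0 0 -1';  python3 -m crank '0 0 0.01 0 -1;0 0 0 0 -1;0 0 0 0 -1'
```

```text
time: 52.6
ee_pos: [0.5619, -0.1325, 0.0942]
eef_rot: [0.695, 0.719, 0.0, 0.001]
ft_force: [-17.5, 5.4, 38.2]
width: 0.0006
grip_force: 19.0
time: 52.9
ee_pos: [0.562, -0.1325, 0.0939]
eef_rot: [0.695, 0.719, 0.0, 0.002]
ft_force: [-25.3, 6.3, 54.9]
width: 0.0001
grip_force: 27.6
```

```bash
python3 -m crank '0 0 -0.014 0 -1;0 0 0 0 -1;0 0 0 0 -1;0 0 0 0 -1;0 0 0 0 -1;0 0 0 0 -1;0 0 0 0 -1;0 0 0 0 -1;0 0 0 0 -1;0 0 0 0 -1';python3 -m crank '0 0 0 0 -1;0 0 0 0 -1;0 0 0 0 -1;0 0 0 0 -1;0 0 0 0 -1;0 0 0 0 -1;0 0 0 0 -1;0 0 0 0 -1;0 0 0 0 -1;0 0 0 0 -1';python3 -m crank '0 0 0 0 -1;0 0 0 0 -1;0 0 0 0 -1;0 0 0 0 -1;0 0 0 0 -1;0 0 0 0 -1;0 0 0 0 -1;0 0 0 0 -1;0 0 0 0 -1;0 0 0 0 -1'
```

```text
time: 53.9
ee_pos: [0.5618, -0.1325, 0.0942]
eef_rot: [0.695, 0.719, 0.001, 0.001]
ft_force: [-14.0, 5.1, 31.3]
width: 0.0005
grip_force: 15.6
time: 54.9
ee_pos: [0.5619, -0.1325, 0.0942]
eef_rot: [0.695, 0.719, 0.001, 0.001]
ft_force: [-14.2, 4.6, 30.7]
width: 0.0004
grip_force: 15.6
time: 55.9
ee_pos: [0.5618, -0.1325, 0.0942]
eef_rot: [0.695, 0.719, 0.001, 0.001]
ft_force: [-13.2, 4.4, 31.1]
width: 0.0008
grip_force: 15.6
```

```bash
python3 -m crank '0 0 -0.1 0 -1;0 0 -0.2 0 -1;0.195 -0.106 0 0 -0.2;0.195 -0.106 0 0 -0.2;0.195 -0.106 0 0 -0.2;0.195 -0.105 0 0 -0.2;0 0 0 0 -0.2;0 0 0 0 -0.2'; python3 -c "
from h import *
goal(.472,.0205,92.2)"
```

```text
time: 56.7
ee_pos: [0.4714, 0.0205, 0.1511]
eef_rot: [0.695, 0.719, 0.0, 0.001]
ft_force: [0.7, -0.3, 0.5]
width: 0.0329
grip_force: 0.0
shift mm [-0.   0.6] units [-0.     0.003] turn deg -0.2 units -0.002 z 0.1511 yaw 92.0
```

```bash
python3 -m crank '0 0 0.14 0 -0.2;0 0 0.14 0 -0.2;0 0 0.13 0 -0.2;0 0 0 0 -0.2;0 0 0 0 -1;0 0 0 0 -1;0 0 0 0 -1;0 0 0 0 -1;0 0 0 0 -1;0 0 0 0 -1' 20; python3 -c "
from h import *
goal(.472,.0205,92.2)"
```

```text
time: 57.7
ee_pos: [0.4682, 0.0193, 0.0688]
eef_rot: [0.696, 0.718, -0.003, -0.002]
ft_force: [-19.0, -1.8, 16.9]
width: 0.0109
grip_force: 20.0
shift mm [1.1 3.9] units [0.005 0.019] turn deg -0.3 units -0.004 z 0.0688 yaw 91.9
```

```bash
python3 -m crank '0 -0.018 -0.02 0 -1;0 0.003 -0.07 0 -1;0 0.01 -0.076 0 -1;0 0.017 -0.075 0 -1;0 0.023 -0.073 0 -1;0 0.029 -0.071 0 -1;0 0.035 -0.068 0 -1;0 0.041 -0.064 0 -1;0 0.047 -0.061 0 -1;0 0 0 0 -1'
```

```text
time: 58.7
ee_pos: [0.5098, 0.0209, 0.1859]
eef_rot: [0.696, 0.718, 0.001, 0.001]
ft_force: [-4.0, -1.2, 1.6]
width: 0.011
grip_force: 20.0
```

```bash
python3 -m crank '0 0.052 -0.056 0 -1;0 0.057 -0.052 0 -1;0 0.061 -0.046 0 -1;0 0.065 -0.041 0 -1;0 0.068 -0.035 0 -1;0 0.071 -0.029 0 -1;0 0.073 -0.023 0 -1;0 0.075 -0.016 0 -1;0 0.076 -0.01 0 -1;0 0 0 0 -1'; python3 -m crank '0 0.076 -0.003 0 -1;0 0.076 0.004 0 -1;0 0.076 0.01 0 -1;0 0.081 0.019 0 -1;0 0.03 0.01 0 -1;0 0 0 0 -1;0 0 0 0 -1'
```

```text
time: 59.7
ee_pos: [0.6296, 0.025, 0.2462]
eef_rot: [0.696, 0.719, 0.001, 0.001]
ft_force: [0.7, -0.7, 3.7]
width: 0.0113
grip_force: 20.0
time: 60.4
ee_pos: [0.6963, 0.0272, 0.2379]
eef_rot: [0.695, 0.719, 0.001, 0.0]
ft_force: [2.5, -0.5, 2.0]
width: 0.0118
grip_force: 20.0
```

```bash
python3 -m crank '0 0 0 0 0.5;0 0 0 0 0.5;0 0 0 0 0.5;0 0 0 0 0.5;0 0 -0.17 0 0.5;0 0 -0.17 0 0.5;0 0 -0.17 0 0.5;0 -0.175 0 0 0.5;0 -0.175 0 0 0.5;0 -0.175 0 0 0.5'; python3 -m crank '0 -0.175 0 -0.0835 0.3;0 0 0 -0.0835 0.3;0 0 0 -0.0835 0.3;0 0 0 -0.0835 0.3;0 0 0 -0.0835 0.3;0 0 0 -0.0835 0.3;0 0 0 -0.0835 0.3;0 0 0 -0.0835 0.3;0 0 0 -0.0835 0.3;0 0 0 -0.0835 0.3'; python3 -m crank '0 0 0 -0.0835 0.3;0 0 0 -0.0835 0.3;0 0 0 0 0.3'; python3 -c "
from h import *
goal(.556,-.0558,182.2)"
```

```text
time: 61.4
ee_pos: [0.5898, 0.0238, 0.3394]
eef_rot: [0.696, 0.719, 0.0, -0.0]
ft_force: [-0.5, -0.1, -0.6]
width: 0.0651
grip_force: 0.0
time: 62.4
ee_pos: [0.5559, 0.0226, 0.3396]
eef_rot: [0.11, 0.994, -0.0, -0.0]
ft_force: [0.5, -0.3, -0.5]
width: 0.0567
grip_force: 0.0
time: 62.7
ee_pos: [0.556, 0.0225, 0.3395]
eef_rot: [-0.019, 1.0, 0.0, -0.0]
ft_force: [-0.4, -0.5, 0.8]
width: 0.0563
grip_force: 0.0
shift mm [  3.  -78.2] units [ 0.015 -0.391] turn deg -0.0 units -0.0 z 0.3395 yaw -177.8
```

```bash
python3 -m crank '0.006 -0.196 0 0 0.43;0.006 -0.195 0 0 0.43;0 0 0.2 0 0.43;0 0 0.2 0 0.43;0 0 0.2 0 0.43;0 0 0.2 0 0.43;0 0 0 0 0.43;0 0 0 0 0.43'; python3 -c "
from h import *
goal(.556,-.0558,182.2)"
```

```text
time: 63.5
ee_pos: [0.5566, -0.0556, 0.1805]
eef_rot: [-0.017, 1.0, 0.0, -0.0]
ft_force: [0.5, -0.5, 1.0]
width: 0.0621
grip_force: 0.0
shift mm [ 0.6 -0.1] units [ 0.003 -0.001] turn deg -0.3 units -0.003 z 0.1805 yaw -178.1
```

```bash
python3 -m crank '0 0 0.2 0 0.43;0 0 0.2 0 0.43;0 0 0.1 0 0.43;0 0 0.073 0 0.43;0 0 0 0 0.43;0 0 0 0 0.43;0 0 0 0 -1;0 0 0 0 -1;0 0 0 0 -1;0 0 0 0 -1' 30;python3 -m crank '0 0 -0.08 0 -1;0 0 -0.15 0 -1;0 0 -0.2 0 -1;0 0 -0.2 0 -1;0 0 -0.2 0 -1;0 0 0 0 -1;0 0 0 0 -1';python3 -c "
from h import *
goal(.655,-.33,182.2)"
```

```text
time: 64.5
ee_pos: [0.557, -0.0558, 0.0658]
eef_rot: [-0.018, 1.0, -0.0, 0.001]
ft_force: [-1.1, -0.7, 5.9]
width: 0.046
grip_force: 30.0
time: 65.2
ee_pos: [0.5568, -0.0556, 0.2322]
eef_rot: [-0.018, 1.0, -0.0, 0.001]
ft_force: [0.1, -0.6, -1.9]
width: 0.0455
grip_force: 30.0
shift mm [ -88.4 -277.7] units [-0.442 -1.389] turn deg -0.2 units -0.002 z 0.2322 yaw -178.0
```

```bash
python3 -m crank '0 -0.198 0 0 -1;0 -0.198 0 0 -1;0 -0.198 0 0 -1;0 -0.198 0 0 -1;0 -0.198 0 0 -1;0 -0.198 0 0 -1;-0.147 -0.198 0 0 -1;-0.147 0 0 0 -1;-0.147 0 0 0 -1;0 0 0 0 -1';python3 -m crank '0 0 0 0 -1;0 0 0 0 -1';python3 - <<'E'
from h import *
s=read_state();c=cams.camera("wrist");np.save("s9.npy",dict(s),allow_pickle=True);print(s["ee_pos"])
cv2.imwrite("pics/w9f.png",c["img"]); cv2.imwrite("pics/w9.png",cv2.resize(c["img"][40:240,180:480],None,fx=2.6,fy=2.6,interpolation=cv2.INTER_CUBIC))
E
```

```text
time: 66.2
ee_pos: [0.6565, -0.3271, 0.2272]
eef_rot: [-0.019, 1.0, 0.002, -0.001]
ft_force: [0.0, 0.8, -2.1]
width: 0.0459
grip_force: 30.0
time: 66.4
ee_pos: [0.6536, -0.3298, 0.2303]
eef_rot: [-0.018, 1.0, 0.0, -0.001]
ft_force: [-0.9, 0.5, -0.8]
width: 0.046
grip_force: 30.0
[ 0.65360498 -0.3298388   0.2303336 ]
```

View pics/w9.png

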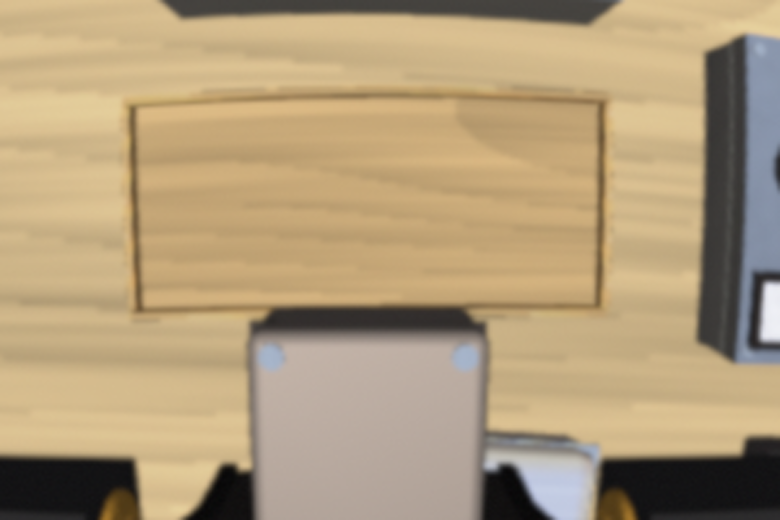

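The wooden tray is empty. Its outer rim corners are (127,102),(605,98),(604,308),(135,311), and the held pack hides nothing of it.

```bash
python3 - <<'E'
from fit import *
import fit as F
s=np.load("s9.npy",allow_pickle=True).item()
F.onz=lambda cam,u,v,z: wonz(u,v,s,z)
b=[(180+x/2.6,40+y/2.6) for x,y in[(126,101),(607,97),(605,309),(134,313)]]
print(np.round([wonz(*p,s,.017)[:2] for p in b],3).tolist())
r=F.fit(b,"w",.233,.108,.017);print(np.round(r,4))
a=np.radians(r[2]);e=np.array([np.cos(a),np.sin(a)])
if e[1]<0:e=-e
for k in(-1,0,1):
    p=np.array(r[:2])+e*.075*k;print(k,p.round(4));goal(*p,r[2]+90)
E
```

```text
[[0.542, -0.448], [0.532, -0.221], [0.634, -0.215], [0.644, -0.443]]
[ 0.5882 -0.3316 92.5763  2.8593]
-1 [ 0.5916 -0.4066]
shift mm [ 64.6 -74.3] units [ 0.323 -0.371] turn deg -0.6 units -0.006 z 0.2309 yaw -178.0
0 [ 0.5882 -0.3316]
shift mm [65.4  0.7] units [0.327 0.004] turn deg -0.6 units -0.006 z 0.2309 yaw -178.0
1 [ 0.5849 -0.2567]
shift mm [66.1 75.7] units [0.331 0.379] turn deg -0.6 units -0.006 z 0.2309 yaw -178.0
```

```bash
python3 -m crank '0.161 -0.185 0 -0.006 -1;0.162 -0.186 0 0 -1;0 0 0.2 0 -1;0 0 0.2 0 -1;0 0 0.2 0 -1;0 0 0 0 -1;0 0 0 0 -1'; python3 -c "
from h import *
goal(.5916,-.4066,182.6)"
```

```text
time: 67.15
ee_pos: [0.5925, -0.4067, 0.1121]
eef_rot: [-0.022, 1.0, -0.0, -0.0]
ft_force: [0.8, -0.1, -0.3]
width: 0.0457
grip_force: 30.0
shift mm [0.9 0.1] units [0.005 0.001] turn deg -0.0 units -0.001 z 0.1121 yaw -177.4
```

```bash
python3 -m crank '0.005 0 0.15 0 -1;0 0 0.15 0 -1;0 0 0.1 0 -1;0 0 0.04 0 -1;0 0 0 0 -1;0 0 0 0 -1'; python3 -m crank '0 0 0 0 0.3;0 0 0 0 0.3;0 0 0 0 0.3;0 0 0 0 0.3;0 0 -0.2 0 0.3;0 0 -0.2 0 0.3;0 0 -0.2 0 0.3;0 0 -0.2 0 0.3;0 0 -0.2 0 0.43;0 0 0 0 0.43'; python3 -c "
from h import *
goal(.5545,.0243,182.2)"
```

```text
time: 67.75
ee_pos: [0.5933, -0.4072, 0.0257]
eef_rot: [-0.022, 1.0, -0.001, 0.001]
ft_force: [-0.3, 0.2, -0.4]
width: 0.0459
grip_force: 30.0
time: 68.75
ee_pos: [0.5942, -0.4073, 0.2303]
eef_rot: [-0.022, 1.0, -0.003, 0.004]
ft_force: [0.7, 0.1, -0.2]
width: 0.0606
grip_force: 0.0
shift mm [ 20.3 432.9] units [0.102 2.165] turn deg 0.4 units 0.004 z 0.2303 yaw -177.4
```

```bash
python3 -m crank '0.02 0.216 0 0 0.43;0.02 0.216 0 0 0.43;0.02 0.216 0 0 0.43;0.02 0.216 0 0 0.43;0.022 0.216 0 0 0.43;0 0.217 0 0 0.43;0 0.217 0 0 0.43;0 0.217 0 0 0.43;0 0.217 0 0 0.43;0 0.217 0 0 0.43';python3 -m crank '0 0 0.15 0.004 0.43;0 0 0.15 0 0.43;0 0 0 0 0.43;0 0 0 0 0.43'; python3 -c "
from h import *
goal(.5545,.0243,182.2)"
```

```text
time: 69.75
ee_pos: [0.5517, 0.0269, 0.2229]
eef_rot: [-0.022, 1.0, -0.0, 0.0]
ft_force: [1.1, -0.1, 0.4]
width: 0.0625
grip_force: 0.0
time: 70.15
ee_pos: [0.552, 0.0251, 0.1633]
eef_rot: [-0.019, 1.0, 0.0, -0.0]
ft_force: [1.7, -0.4, 0.4]
width: 0.0624
grip_force: 0.0
shift mm [-2.5 -0.9] units [-0.012 -0.005] turn deg 0.0 units 0.0 z 0.1633 yaw -177.8
```

```bash
python3 -m crank '-0.012 -0.005 0.2 0 0.43;0 0 0.2 0 0.43;0 0 0.087 0 0.43;0 0 0 0 0.43;0 0 0 0 0.43;0 0 0 0 -1;0 0 0 0 -1;0 0 0 0 -1;0 0 0 0 -1;0 0 0 0 -1' 30;python3 -m crank '0 0 -0.08 0 -1;0 0 -0.15 0 -1;0 0 -0.2 0 -1;0 0 -0.2 0 -1;0 0 -0.2 0 -1;0 0 0 0 -1;0 0 0 0 -1';python3 -c "
from h import *
goal(.5885,-.3316,182.5)"
```

```text
time: 71.15
ee_pos: [0.5552, 0.0242, 0.0666]
eef_rot: [-0.019, 1.0, -0.0, 0.001]
ft_force: [-1.1, -0.6, 6.4]
width: 0.0459
grip_force: 30.0
time: 71.85
ee_pos: [0.5547, 0.0245, 0.2326]
eef_rot: [-0.02, 1.0, -0.0, 0.001]
ft_force: [0.5, -0.0, -1.8]
width: 0.0456
grip_force: 30.0
shift mm [ -19.9 -357.2] units [-0.1   -1.786] turn deg -0.3 units -0.003 z 0.2326 yaw -177.8
```

```bash
python3 -m crank '-0.02 -0.198 0 0 -1;-0.02 -0.198 0 0 -1;-0.02 -0.198 0 0 -1;-0.02 -0.198 0 0 -1;-0.02 -0.198 0 0 -1;0 -0.199 0 0 -1;0 -0.199 0 0 -1;0 -0.199 0 0 -1;0 -0.199 0 0 -1;0 0 0 -0.003 -1';python3 -m crank '0 0 0.2 0 -1;0 0 0.2 0 -1;0 0 0.2 0 -1;0 0 0 0 -1;0 0 0 0 -1'; python3 -c "
from h import *
goal(.5885,-.3316,182.5)"
```

```text
time: 72.85
ee_pos: [0.5854, -0.3389, 0.2284]
eef_rot: [-0.018, 1.0, -0.0, -0.002]
ft_force: [-1.3, 0.7, -3.2]
width: 0.0459
grip_force: 30.0
time: 73.35
ee_pos: [0.5879, -0.3314, 0.1112]
eef_rot: [-0.022, 1.0, 0.001, -0.001]
ft_force: [0.2, 0.5, -1.4]
width: 0.0458
grip_force: 30.0
shift mm [-0.6 -0.3] units [-0.003 -0.001] turn deg 0.0 units 0.0 z 0.1112 yaw -177.5
```

```bash
python3 -m crank '0 0 0.15 0 -1;0 0 0.15 0 -1;0 0 0.1 0 -1;0 0 0.038 0 -1;0 0 0 0 -1;0 0 0 0 -1'; python3 -m crank '0 0 0 0 0.3;0 0 0 0 0.3;0 0 0 0 0.3;0 0 0 0 0.3;0 0 -0.2 0 0.3;0 0 -0.2 0 0.3;0 0 -0.2 0 0.3;0 0 -0.2 0 0.3;0 0 -0.2 0 0.43;0 0 0 0 0.43'; python3 -c "
from h import *
goal(.550,.104,182.2)"
```

```text
time: 73.95
ee_pos: [0.5897, -0.3323, 0.0263]
eef_rot: [-0.022, 1.0, -0.001, 0.001]
ft_force: [-0.2, -0.3, -1.3]
width: 0.0462
grip_force: 30.0
time: 74.95
ee_pos: [0.5908, -0.3325, 0.2309]
eef_rot: [-0.022, 1.0, -0.002, 0.004]
ft_force: [0.9, 0.0, -0.9]
width: 0.0611
grip_force: 0.0
shift mm [ 21.8 437.8] units [0.109 2.189] turn deg 0.3 units 0.003 z 0.2309 yaw -177.5
```

```bash
python3 -m crank '0.02 0.219 0 0 0.43;0.02 0.219 0 0 0.43;0.02 0.219 0 0 0.43;0.02 0.219 0 0 0.43;0.022 0.219 0 0 0.43;0 0.219 0 0 0.43;0 0.219 0 0 0.43;0 0.219 0 0 0.43;0 0.219 0 0 0.43;0 0.218 0 0 0.43';python3 -m crank '0 0 0.15 0.003 0.43;0 0 0.15 0 0.43;0 0 0 0 0.43;0 0 0 0 0.43'; python3 -c "
from h import *
goal(.550,.104,182.2)"
```

```text
time: 75.95
ee_pos: [0.5485, 0.1063, 0.224]
eef_rot: [-0.022, 1.0, -0.0, 0.0]
ft_force: [0.4, -0.2, -0.4]
width: 0.0623
grip_force: 0.0
time: 76.35
ee_pos: [0.5489, 0.1046, 0.1643]
eef_rot: [-0.019, 1.0, 0.0, -0.0]
ft_force: [-0.1, -0.3, -0.3]
width: 0.0624
grip_force: 0.0
shift mm [-1.1 -0.6] units [-0.006 -0.003] turn deg 0.0 units 0.0 z 0.1643 yaw -177.8
```

```bash
python3 -m crank '-0.006 -0.003 0.2 0 0.43;0 0 0.2 0 0.43;0 0 0.09 0 0.43;0 0 0 0 0.43;0 0 0 0 0.43;0 0 0 0 -1;0 0 0 0 -1;0 0 0 0 -1;0 0 0 0 -1;0 0 0 0 -1' 30;python3 -m crank '0 0 -0.08 0 -1;0 0 -0.15 0 -1;0 0 -0.2 0 -1;0 0 -0.2 0 -1;0 0 -0.2 0 -1;0 0 0 0 -1;0 0 0 0 -1';python3 -c "
from h import *
goal(.585,-.2565,182.5)"
```

```text
time: 77.35
ee_pos: [0.5509, 0.1041, 0.0671]
eef_rot: [-0.019, 1.0, -0.0, 0.001]
ft_force: [-1.5, -0.9, 7.1]
width: 0.0456
grip_force: 30.0
time: 78.05
ee_pos: [0.5502, 0.1043, 0.233]
eef_rot: [-0.019, 1.0, -0.0, 0.001]
ft_force: [-0.9, 0.4, -3.5]
width: 0.0457
grip_force: 30.0
shift mm [ -20.7 -361.9] units [-0.104 -1.809] turn deg -0.3 units -0.003 z 0.233 yaw -177.8
```

```bash
python3 -m crank '-0.02 -0.201 0 0 -1;-0.02 -0.201 0 0 -1;-0.02 -0.201 0 0 -1;-0.02 -0.201 0 0 -1;-0.02 -0.201 0 0 -1;0 -0.201 0 0 -1;0 -0.201 0 0 -1;0 -0.201 0 0 -1;0 -0.201 0 0 -1;0 0 0 -0.003 -1';python3 -m crank '0 0 0.2 0 -1;0 0 0.2 0 -1;0 0 0.2 0 -1;0 0 0 0 -1;0 0 0 0 -1'; python3 -c "
from h import *
goal(.585,-.2565,182.5)"
```

```text
time: 79.05
ee_pos: [0.5816, -0.2639, 0.2291]
eef_rot: [-0.017, 1.0, -0.001, -0.002]
ft_force: [-1.3, 0.0, -2.9]
width: 0.0457
grip_force: 30.0
time: 79.55
ee_pos: [0.5836, -0.2561, 0.1117]
eef_rot: [-0.022, 1.0, 0.001, -0.001]
ft_force: [1.2, 0.2, -0.6]
width: 0.0459
grip_force: 30.0
shift mm [-1.3 -0.5] units [-0.007 -0.002] turn deg 0.0 units 0.0 z 0.1117 yaw -177.5
```

```bash
python3 -m crank '-0.006 -0.002 0.15 0 -1;0 0 0.15 0 -1;0 0 0.1 0 -1;0 0 0.038 0 -1;0 0 0 0 -1;0 0 0 0 -1'; python3 -m crank '0 0 0 0 0.3;0 0 0 0 0.3;0 0 0 0 0.3;0 0 0 0 0.3;0 0 -0.2 0 0.3;0 0 -0.2 0 0.3;0 0 -0.2 0 0.3;0 0 -0.2 0 0.3;0 0 -0.2 0 0.43;0 0 0 0 0.43'; python3 -m crank '0 0.2 0 0 0.5;0 0.2 0 0 0.5;0 0.2 0 0 0.5;0 0.2 0 0 0.5;0 0.2 0 0 0.5;0 0.2 0 0 0.5;0 0 0 0 0.5;0 0 0 0 0.5'; python3 - <<'E'
from h import *
b=cams.camera("scene")["img"];cv2.imwrite("pics/end.png",b);a=cv2.imread("pics/scene0.png")
d=(np.abs(a.astype(int)-b).max(2)>25).astype(np.uint8)
d=cv2.morphologyEx(d,cv2.MORPH_OPEN,np.ones((2,2),np.uint8))
n,l,st,ce=cv2.connectedComponentsWithStats(d)
for i in range(1,n):
    if st[i,4]>25: print(st[i],ce[i].round(0))
# sharp outlines of pack tops in tray: dark/grey pixels
hsv=cv2.cvtColor(b,cv2.COLOR_BGR2HSV)
m=((hsv[...,1]<60)).astype(np.uint8);m[:205]=0;m[260:]=0;m[:,:140]=0;m[:,242:]=0
n,l,st,ce=cv2.connectedComponentsWithStats(m)
for i in range(1,n):
    if st[i,4]>60: print("tray",st[i],ce[i].round(1),onz("scene",*ce[i],.03).round(3))
for p in((.5916,-.4066),(.5885,-.3316),(.585,-.2565)): print("expected",proj("scene",np.array([[*p,.038]])).round(1))
E
```

```text
time: 80.15
ee_pos: [0.5867, -0.2573, 0.0266]
eef_rot: [-0.022, 1.0, -0.001, 0.001]
ft_force: [-0.5, -0.8, -2.1]
width: 0.046
grip_force: 30.0
time: 81.15
ee_pos: [0.5879, -0.2574, 0.231]
eef_rot: [-0.022, 1.0, -0.002, 0.004]
ft_force: [0.2, 0.1, 0.3]
width: 0.061
grip_force: 0.0
time: 81.95
ee_pos: [0.5749, -0.0163, 0.2243]
eef_rot: [-0.023, 1.0, -0.0, 0.0]
ft_force: [0.3, -1.1, 0.4]
width: 0.0655
grip_force: 0.0
[ 261    0   93  202 9356] [310.  95.]
[ 381  137   38   61 1138] [400. 167.]
[428 144  26  30 479] [440. 159.]
[169 172  40  25 720] [188. 185.]
[433 185  36  22 622] [450. 195.]
[297 196  78  14 233] [335. 202.]
[400 203  35  32 629] [417. 218.]
[281 207  15   4  40] [288. 208.]
[209 211  21  35 537] [219. 229.]
[180 216  21  34 601] [190. 232.]
[151 220  21  35 628] [161. 238.]
tray [155 205  55   7 204] [175.2 206.8] [ 0.51  -0.371  0.03 ]
tray [208 210  21  34 582] [217.8 226.7] [ 0.588 -0.257  0.03 ]
tray [179 214  21  35 606] [189.  231.1] [ 0.593 -0.332  0.03 ]
tray [149 219  22  35 656] [159.9 235.9] [ 0.598 -0.405  0.03 ]
expected [[158.7 232.3]]
expected [[188.3 228.1]]
expected [[217.5 223.9]]
```

```bash
python3 -c "
from bench import workorder;print(workorder.close_job())"
```

```text
the job is handed in; nothing more can be done
None
```

The job is handed in at about 82 s of the 210 s limit: both swollen packs are in the steel box, and the three flat packs went through the load test (plunger held on its stop for about 3 s) and now lie side by side in the wooden tray, with the bar lifted, the plunger up, and the brick, hammer and tin untouched.

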